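# Ready the inspection tray for a measuring run

## Robot

A 6-joint arm with a two-finger parallel gripper is mounted at the origin on the work surface. World frame = base frame: x ahead of the robot, y to its left, z up, the work surface at z = 0. Lengths are in m, angles in degrees, forces in N, time in s.
With the tool pointing down it reaches from about 0.4 to 0.825 m from the base axis. Payload 7 kg.
Tool frame: the origin (TCP) lies at the very end of the fingers, on their centre line; the grasp point (between the pads) lies 19 mm behind it; x points along the fingers, y is the direction in which the jaws open and shut, and the axes are right-handed (so a half turn about x gives the same grasp; the last joint's range is limited). The gripper opens to 88 mm and grips with 3 to 60 N. Pads are 19 mm wide; open, the fingers measure 130 mm over their backs; the gripper's body (78 mm by 193 mm) begins 47 mm behind the grasp point.
Start: joints at [-54.196, 20.546, 0.682, 0, -70.136, -16.507], TCP at [0.223, -0.637, 0.227] pointing down, gripper open.
Joint ranges: [-176.03, 176.03], [-82.01, 121.73], [-58.28, 71.71], [-173.87, 95.51], [-174.79, -0.11], [-173.66, 173.66]. Speed limits (degrees/s): [136.94, 136.94, 172.46, 180, 180, 180].

## Interface

Orientations are given as [roll, pitch, yaw] about the fixed x, y, z axes, in that order (R = Rz(yaw) Ry(pitch) Rx(roll)).
In Python, from plant import * gives the robot as it stands. The module is installed in compiled form; this text tells all that it offers.
- The arm moves only by the shell command python3 -m creep 'ROWS' [FORCE]. ROWS is a JSON object of lists of equal length, an entry for each row: "jaw": the closure, from -1 (fully open) to 1 (shut); "translation": the shift along the tool's x, y, z in m, a list of three; "roll": the turn about the tool's x in rad. A call has exactly 10 rows; each row shifts and turns the commanded pose from where the row before left it, along the tool's axes as they then stand; what a row does not reach is not made up. A row lasts 1/10 s, in which the tool goes at most 50 mm and 8.59 degrees, less where a joint would pass 70% of its speed; a pose out of reach is approached as far as the arm can. A call with a gripper value outside its range is refused whole. The fingers move at their own pace and stop on an object; FORCE is the grip in N (left out, the last holds). Time passes only in rows, so rows that do not move let the fingers close, or fill a call up. It gives the time, the measured TCP pose, the force and the opening at its end, in the units of the state.
- get_state(): the state, without advancing time (a new reading comes with each control period).
- capture(name): name is "scene" or "side" or "wrist"; returns a dict with "image" (384x512x3 uint8, red, green, blue), "fovy" (degrees; the focal length in pixels is half the picture's height over the tangent of half this angle, whatever the lens; pixels are square), "cx", "cy" (the principal point, pixels), "D" ([k1, k2, p1, p2, k3] as OpenCV has them; the pictures are not rectified), "pose" (4x4, takes a point from camera to world coordinates); the wrist camera has in their place "tool_from_camera" (4x4, takes a point from camera to tool coordinates, whose origin is the TCP and whose axes are the tool frame's). Camera axes: x right, y up, looking along -z (the intrinsics and any distortion apply to the point x, -y, -z); pixel columns grow to the right and rows downward; lengths in m; the calibration is good to about 2 mm. A picture is of the moment at which its call begins: read the wrist's pose just before it. There is no depth.
- close_job(): hands the job in, once; it reports no verdict.
The state is a dict: "time_s": time; "joints": joint angles; "qd": joint speeds; "joint_torque": joint torques, N m; "tcp_pos": TCP position; "eef_rot": TCP orientation; "contact_force": force on the tool from outside, world axes, zero at the start; "moment": the same for the moment, N m; "gripper_width": finger opening in m.
Only numpy, scipy, OpenCV 4.12 (cv2) and the standard library are available. Lean on these libraries where they do the work, as an engineer would, in place of code of your own. Each camera call takes 0.05 s, during which the arm holds its last target.

## Task

Before any cup goes on it, wipe all the loose metal chips off the dark inspection tray into the chip box at its open end, using the scraper block and never touching the chips with the gripper's fingers. Press the free edge of the chip box's lid down past its catch until it clicks and stays shut, stand the scraper back upright on its black mat, and stand every cast cup upright, mouth up, on the tray with a finger's width of space (12 mm or more) between them. Leave the other things on the table where they are.

Things in the scene. Friction and masses are not known exactly. Their poses are not given: they have to be found in the camera images.
- tray_top (a point): Centre of the flat dark top of the inspection tray, 45 mm above the table, +-90 mm along the point's x and y. Fences 12 mm high, 7 mm thick at its -y end and both x sides; open at +y, where it drops straight into the chip box. Tray, box and lid are one fixed station, at another place and yaw each time; the point has the station's axes.
- chip_box (a point): Centre of the inner floor of the chip box, 133 mm along the station's +y from the tray centre, 5 mm above the table. Open on top; inside +-90 mm along x, +-43 mm along y. Its end walls carry on from the tray's fences (top 57 mm above the table); the wall under the hinge is 39 mm high.
- lid (a joint): Angle (rad) of the chip box's grey lid about its hinge: 0 shut on a hard stop, 1.1 to 1.45 (standing open) at the start, stop at 1.6. A weak spring holds it open (1 N at the free edge moves it) and lifts it again if let go too early. Below 0.11 rad it must be pressed past a spring catch on the +x end wall, 6 to 12 N down at the free edge; then it stays shut.
- lid_hinge (a point): Middle of the lid's hinge line along the station's x, 42.5 mm above the table on the outer (+y) side of the chip box, 176 mm along +y from the tray centre. The lid, 174 mm along the hinge and 5 mm thick, reaches 82 mm from it; shut, it lies level with the tray, its free edge 4 mm from the tray's open edge.
- lid_edge (a point): Middle of the lid's free edge (marked by a black strip), on the face that is the top when shut. When shut it is 45 mm above the table.
- scraper_grip (a point): Scraper block: grey plastic bar 88 mm (its x) x 34 mm (its y) x 24 mm tall, with a black upright handle on its middle, 24 mm (x) x 28 mm (y), rising to 76 mm above the bar's underside. 160 g. The point is in the handle, 54 mm above the underside. The 88 mm sides are the wiping faces; starts standing on the mat.
- mat: Scraper's place: a black rubber mat fixed to the table, 120 mm (x) x 140 mm (y), 4 mm thick; origin at the centre of its underside. At another place and yaw each time.
- cup1_mid (a point): Cast aluminium cup (all alike; two to four are present), open at the top, outer diameter 42 mm, height 70 mm, about 130 g; starts upright on the table to the right of the tray. Site on its axis half-way up, its z axis along the axis towards the mouth.
- cup2_mid (a point): Cast aluminium cup (all alike; two to four are present), open at the top, outer diameter 42 mm, height 70 mm, about 130 g; starts upright on the table to the right of the tray. Site on its axis half-way up, its z axis along the axis towards the mouth.
- cup3_mid (a point): Cast aluminium cup (all alike; two to four are present), open at the top, outer diameter 42 mm, height 70 mm, about 130 g; starts upright on the table to the right of the tray. Site on its axis half-way up, its z axis along the axis towards the mouth.
- cup4_mid (a point): Cast aluminium cup (all alike; two to four are present), open at the top, outer diameter 42 mm, height 70 mm, about 130 g; starts upright on the table to the right of the tray. Site on its axis half-way up, its z axis along the axis towards the mouth.
- chip1_mid (a point): Loose curled steel chip 16 x 12 x 9 mm, 12 g, lying on the tray at the start (three to six are present). Site at its centre.
- chip2_mid (a point): Loose curled steel chip 16 x 12 x 9 mm, 12 g, lying on the tray at the start (three to six are present). Site at its centre.
- chip3_mid (a point): Loose curled steel chip 16 x 12 x 9 mm, 12 g, lying on the tray at the start (three to six are present). Site at its centre.
- chip4_mid (a point): Loose curled steel chip 16 x 12 x 9 mm, 12 g, lying on the tray at the start (three to six are present). Site at its centre.
- chip5_mid (a point): Loose curled steel chip 16 x 12 x 9 mm, 12 g, lying on the tray at the start (three to six are present). Site at its centre.
- chip6_mid (a point): Loose curled steel chip 16 x 12 x 9 mm, 12 g, lying on the tray at the start (three to six are present). Site at its centre.
- ballstand: Bystander, not part of the job: steel gauge stand, round foot 48 mm across, slim stem and knob, 78 mm tall; origin at its underside.
- vblock: Bystander, not part of the job: dark steel V-block 50 x 40 x 38 mm; origin at its underside.
- gaugecase: Bystander, not part of the job: closed dark wooden gauge case 70 x 110 x 28 mm; origin at its underside.
- stylustube: Bystander, not part of the job: clear tube 22 mm across, 90 mm long, lying; origin at its middle.
- key: Bystander, not part of the job: steel wrench 140 mm long, lying; origin at its underside.
- clamp: Bystander, not part of the job: fixture clamp: 36 mm round foot, 97 mm tall rod, sandy-coloured arm; origin at its underside.
- ringmaster: Bystander, not part of the job: dark steel disc 56 mm across, 18 mm tall; origin at its underside.

How it is judged:
By the outcome, as a careful person would: the job done as asked, in the order asked, and still so for the second after the job is handed in, with the robot touching nothing.
Of cup1, cup2, cup3, cup4 only 2 to 4 are there at a start; the rules pass over those that are not, and their reading is None.
Of chip1, chip2, chip3, chip4, chip5, chip6 only 3 to 6 are there at a start; the rules pass over those that are not, and their reading is None.
At some moment in a run one of cup1, cup2, cup3, cup4, scraper may be knocked a few centimetres aside while the robot is not near it.
It also fails if it takes over 210 s, if anything falls off the work surface, if the arm or the gripper's body presses on something with over 40 N, if the wrist force passes 120 N, or if a joint passes its speed limit or range.

## Working session

There is one attempt and no reset: what is moved stays moved. The work goes in short steps, Python scripts to look and compute and a shell command to move; the robot and the scene stay as the last step left them, time stands still between calls to the robot, and variables do not carry over. Pictures are saved under pics/ and viewed, and the job is handed in when it is done.

```bash
mkdir -p pics; ls
python3 - <<'E'
from plant import *
import cv2
s=get_state(); print(s)
for n in ["scene","side","wrist"]:
    c=capture(n); cv2.imwrite(f"pics/{n}0.png",cv2.cvtColor(c["image"],cv2.COLOR_RGB2BGR))
    print(n,{k:(v.round(4).tolist() if hasattr(v,'round') and hasattr(v,'tolist') else v) for k,v in c.items() if k!="image"})
E
```

```text
pics
{'time_s': 0.0, 'joints': array([-5.41966118e+01,  2.05915599e+01,  6.34559832e-01, -2.15716179e-02,
       -7.01326934e+01, -1.65056874e+01]), 'qd': array([-0.03712654,  0.04663727,  0.08775441,  0.03440981,  0.00480892,
        0.09260934]), 'joint_torque': array([ 6.44206175e-04, -5.82722890e+01,  2.93045729e+01,  6.99727133e+00,
        6.83208142e-03, -1.44741675e-04]), 'tcp_pos': array([ 0.22289323, -0.63664181,  0.22562265]), 'eef_rot': array([ 93.76761098,  89.908042  , 113.05796492]), 'contact_force': array([ 0.42372006, -0.11346433,  0.15782348]), 'moment': array([ 0.005292  , -0.0055681 ,  0.05383863]), 'gripper_width': 0.08766226969098152}
scene {'fovy': 49.067617539382226, 'cx': 254.44161314557596, 'cy': 192.26519478138033, 'D': [0.0115, 0.0, 0.0, 0.0, 0.0], 'pose': [[0.7246, -0.5614, 0.3997, 0.9235], [0.6892, 0.5941, -0.4149, -0.4184], [-0.0045, 0.5761, 0.8174, 0.9198], [0.0, 0.0, 0.0, 1.0]]}
side {'fovy': 45.54959019703633, 'cx': 251.1800783886073, 'cy': 196.88351724722494, 'D': [-0.1192, 0.0, 0.0, 0.0, 0.0], 'pose': [[-0.7184, 0.3896, -0.5763, -0.1638], [-0.6956, -0.4082, 0.5912, 0.7015], [-0.005, 0.8256, 0.5643, 0.7208], [0.0, 0.0, 0.0, 1.0]]}
wrist {'fovy': 63.18027951137595, 'cx': 254.80494852333348, 'cy': 191.11578742300475, 'D': [-0.0645, 0.0, 0.0, 0.0, 0.0], 'tool_from_camera': [[0.0002, 0.2826, -0.9592, -0.1584], [1.0, 0.0007, 0.0005, 0.0001], [0.0008, -0.9592, -0.2826, -0.0781], [0.0, 0.0, 0.0, 1.0]]}
```

View pics/scene0.png

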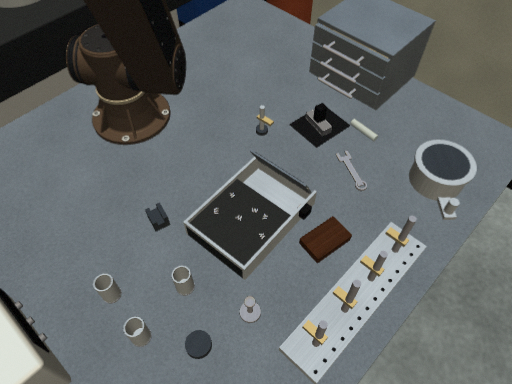

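View pics/side0.png

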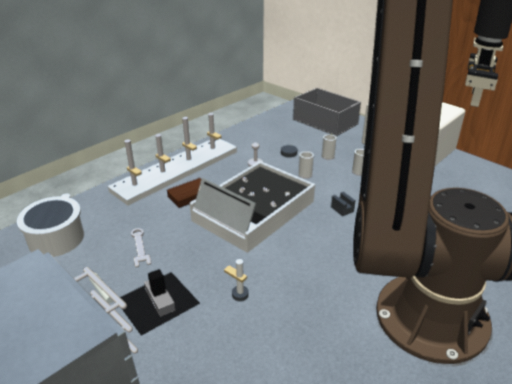

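View pics/wrist0.png

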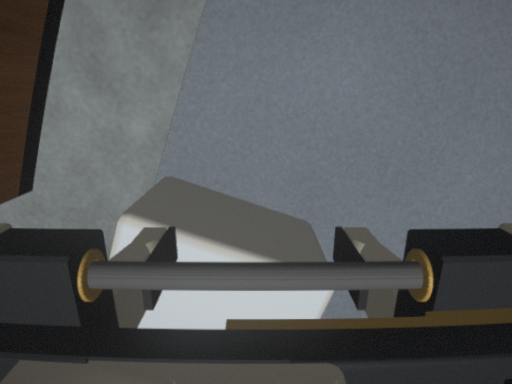

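```bash
cat > h.py <<'E'
import numpy as np, cv2
from scipy.spatial.transform import Rotation as Ro
from plant import *
F=np.diag([1.,-1,-1,1])
def T_tool(s=None):
    s=s or get_state()
    T=np.eye(4);T[:3,:3]=Ro.from_euler('xyz',s['eef_rot'],degrees=True).as_matrix();T[:3,3]=s['tcp_pos'];return T
def cam(name,save=None):
    T=T_tool() if name=='wrist' else None
    c=capture(name); h=c['image'].shape[0]
    f=h/2/np.tan(np.radians(c['fovy'])/2)
    c['K']=np.array([[f,0,c['cx']],[0,f,c['cy']],[0,0,1.]]);c['Dn']=np.array(c['D'],float)
    P=T@np.array(c['tool_from_camera']) if name=='wrist' else np.array(c['pose'])
    c['W']=P@F   # world from opencv camera
    if save: cv2.imwrite(f'pics/{save}.png',cv2.cvtColor(c['image'],cv2.COLOR_RGB2BGR))
    return c
def proj(c,p):
    p=np.atleast_2d(np.array(p,float)); M=np.linalg.inv(c['W'])
    q=p@M[:3,:3].T+M[:3,3]
    return cv2.projectPoints(q.reshape(-1,1,3),np.zeros(3),np.zeros(3),c['K'],c['Dn'])[0].reshape(-1,2)
def ray(c,uv):
    uv=np.atleast_2d(np.array(uv,float)).reshape(-1,1,2)
    n=cv2.undistortPoints(uv,c['K'],c['Dn']).reshape(-1,2)
    d=np.c_[n,np.ones(len(n))]@c['W'][:3,:3].T
    return c['W'][:3,3],d
def onz(c,uv,z):
    o,d=ray(c,uv); return o+d*((z-o[2])/d[:,2:3])
def crop(c,u0,v0,u1,v1,k,save):
    im=cv2.cvtColor(c['image'],cv2.COLOR_RGB2BGR)[v0:v1,u0:u1]
    im=cv2.resize(im,None,fx=k,fy=k,interpolation=cv2.INTER_CUBIC)
    cv2.imwrite(f'pics/{save}.png',im)
E
python3 - <<'E'
from h import *
c=cam('scene'); crop(c,170,140,330,280,5,'trayA'); crop(c,80,250,280,370,4,'cupsA'); crop(c,240,80,400,200,5,'matA')
c=cam('side'); crop(c,180,130,340,250,5,'trayB'); crop(c,110,220,270,340,5,'matB')
E
```

```text
(no output)
```

View pics/trayA.png

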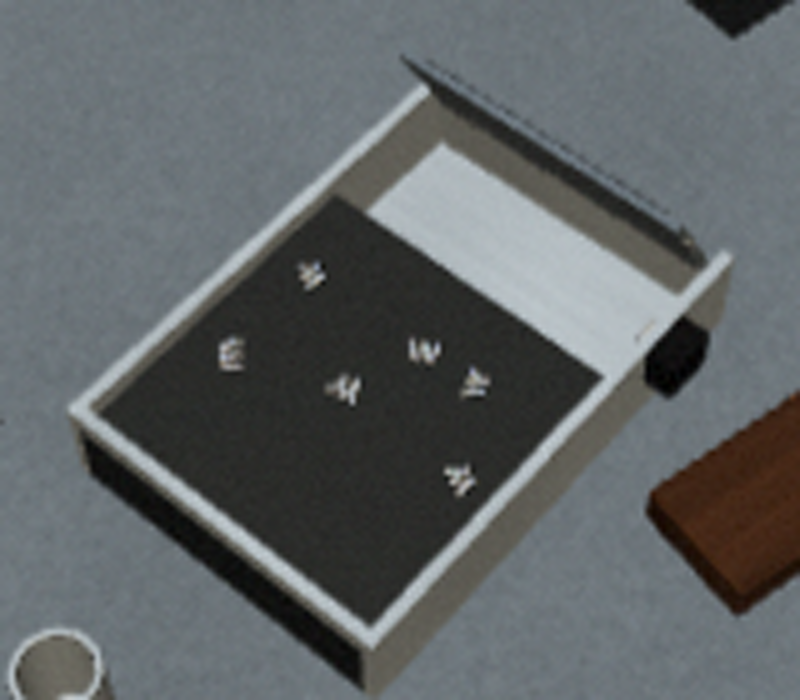

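View pics/trayB.png

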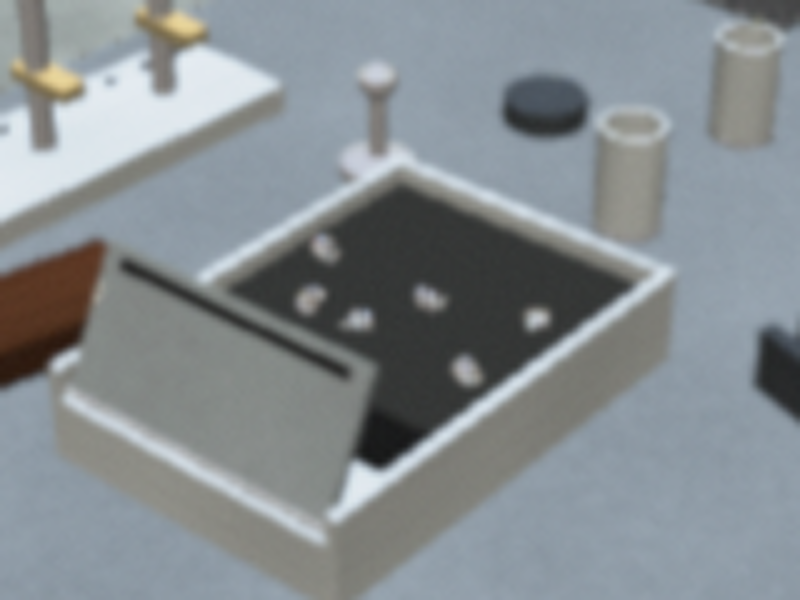

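View pics/matA.png

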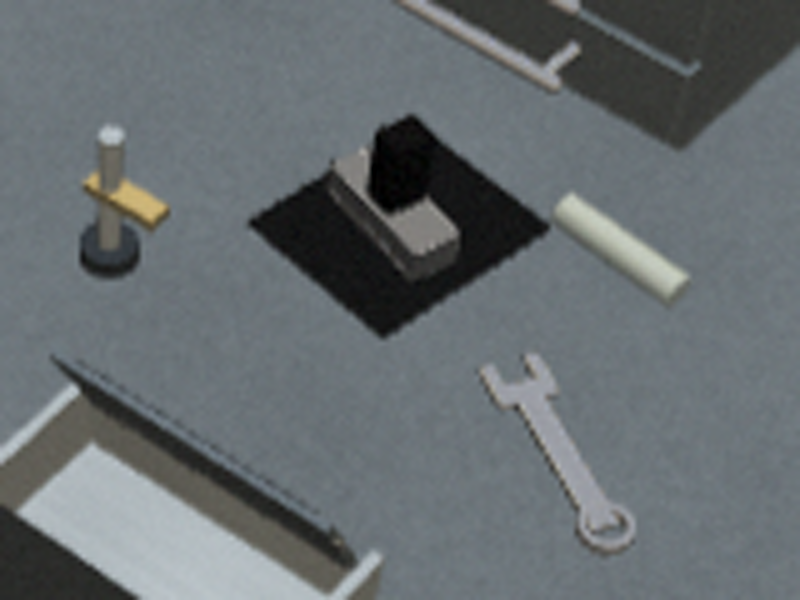

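View pics/cupsA.png

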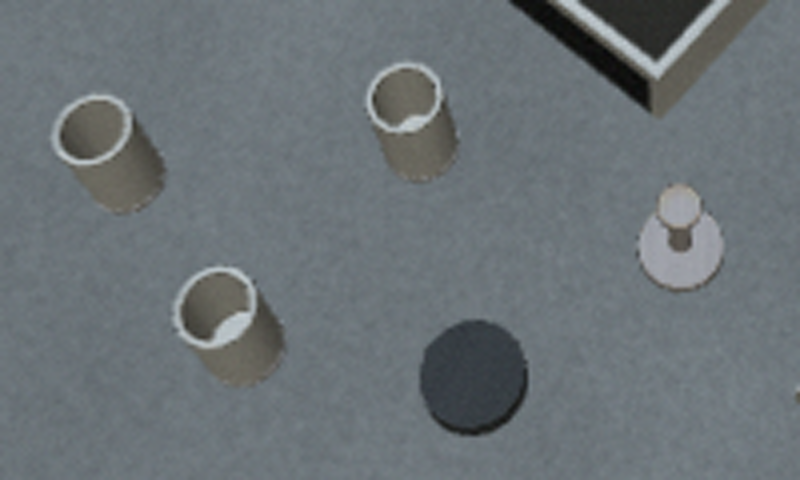

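View pics/matB.png

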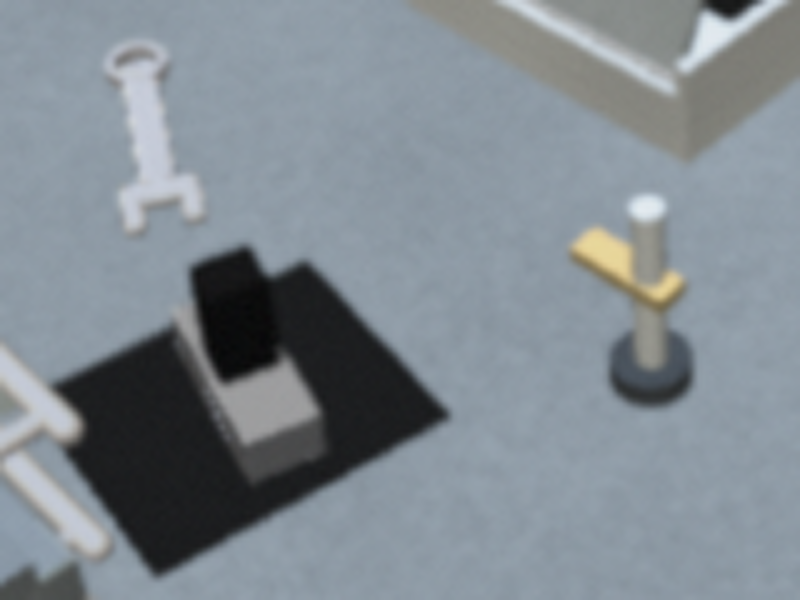

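```bash
cat > fit.py <<'E'
from h import *
from scipy.optimize import least_squares
cs=cam('scene');cd=cam('side')
def up(uv,u0,v0,k): return (np.array(uv,float)+.5)/k-.5+[u0,v0]
tA=lambda *uv: up(uv,170,140,5); tB=lambda *uv: up(uv,180,130,5)
obs=[(cs,(-97,-97,57),tA(70,410)),(cs,(97,-97,57),tA(373,648)),(cs,(-90,90,45),tA(338,193)),(cs,(-90,176,5),tA(443,142)),
(cd,(-97,-97,57),tB(675,268)),(cd,(97,-97,57),tB(405,155)),]
def st(p,q):
    c,s=np.cos(p[2]),np.sin(p[2]); q=np.array(q)/1000.
    return np.array([p[0]+c*q[0]-s*q[1],p[1]+s*q[0]+c*q[1],q[2]])
def res(p): return np.concatenate([proj(c,st(p,q))[0]-uv for c,q,uv in obs])
a=onz(cs,tA(70,410),.057)[0];b=onz(cs,tA(373,648),.057)[0]
yaw=np.arctan2(*(b-a)[[1,0]]);print(a,b,np.linalg.norm(a-b),np.degrees(yaw))
r=least_squares(res,[*((a+b)/2+.097*np.array([-np.sin(yaw),np.cos(yaw),0]))[:2],yaw])
p=r.x;print('station',p,np.degrees(p[2]),r.fun.reshape(-1,2).round(1).tolist())
for n,uv in [('cupL',(93,130)),('cupR',(404,97)),('cupB',(217,307))]: print(n,onz(cs,up(uv,80,250,4),.07)[0].round(4))
# chips in station coords
for uv in [(311,275),(232,354),(344,388),(424,350),(475,382),(460,480)]:
    w=onz(cs,tA(*uv),.0495)[0]; d=w[:2]-p[:2];c,s=np.cos(p[2]),np.sin(p[2]); print('chip',w.round(3),np.array([c*d[0]+s*d[1],-s*d[0]+c*d[1]]).round(4))
mA=[(250,222),(383,338),(552,228),(412,115)]
m=onz(cs,np.array([up(u,240,80,5) for u in mA]),.004);print('mat',m.round(4).tolist(),[np.linalg.norm(m[i]-m[i-1]).round(4) for i in range(4)],m.mean(0))
# scraper bar top corners z=.028: left far (335,158)? near right (458,235), front bottom
q=onz(cs,np.array([up(u,240,80,5) for u in [(333,168),(412,258),(458,235),(412,280)]]),.028);print(q.round(4),np.linalg.norm(q[0]-q[1]),np.linalg.norm(q[1]-q[2]))
h=onz(cs,np.array([up(u,240,80,5) for u in [(377,127),(410,113),(434,137),(400,152)]]),.080);print('handle',h.round(4).tolist(),h.mean(0))
# lid edge
for uv in [(112,245),(375,370)]:
    pass
E
python3 fit.py
```

```text
[ 0.43755281 -0.15905678  0.057     ] [ 0.62919712 -0.14758258  0.057     ] 0.19198749610381655 3.4263451720004197
station [ 0.52688764 -0.05695466  0.05724645] 3.2799800128235788 [[-0.6, -0.4], [-0.2, 0.2], [0.0, -0.1], [0.2, -0.2], [0.2, -0.0], [-1.0, -0.7]]
cupL [ 0.4341 -0.3817  0.07  ]
cupR [ 0.5409 -0.2546  0.07  ]
cupB [ 0.5593 -0.3939  0.07  ]
chip [ 0.461 -0.021  0.05 ] [-0.0634  0.0396]
chip [ 0.467 -0.081  0.049] [-0.0613 -0.0205]
chip [ 0.521 -0.057  0.049] [-0.0062  0.0003]
chip [ 0.534 -0.014  0.049] [0.0093 0.0421]
chip [ 0.565 -0.011  0.049] [0.0403 0.0439]
chip [ 0.596 -0.056  0.049] [ 0.0695 -0.0026]
mat [[0.3795, 0.3009, 0.004], [0.4955, 0.2836, 0.004], [0.5143, 0.421, 0.004], [0.3928, 0.4404, 0.004]] [np.float64(0.1401), np.float64(0.1173), np.float64(0.1387), np.float64(0.1231)] [0.4455073  0.36147128 0.004     ]
[[0.4007 0.3498 0.028 ]
 [0.4805 0.3244 0.028 ]
 [0.4886 0.3571 0.028 ]
 [0.4912 0.3109 0.028 ]] 0.0837694122143838 0.033666117982687295
handle [[0.4284, 0.3477, 0.08], [0.4349, 0.3696, 0.08], [0.4571, 0.3635, 0.08], [0.4506, 0.3408, 0.08]] [0.44275892 0.3553867  0.08      ]
```

Run:
```python
from h import *
c=cam('scene'); crop(c,290,90,350,140,12,'scr')
c=cam('side'); crop(c,135,260,185,320,10,'scrB')
```

```text
(no output)
```

View pics/scr.png

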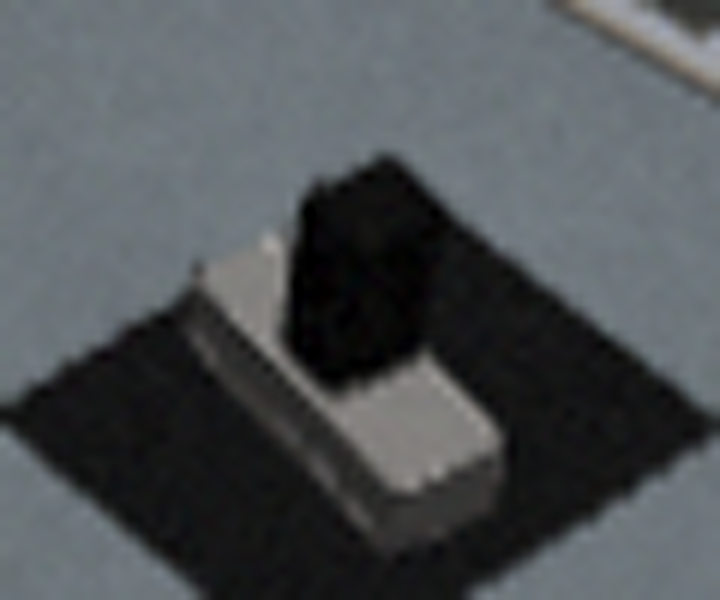

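```bash
cat >> h.py <<'E'
def jaw():
    R=T_tool()[:3,:3]; return np.degrees(np.arctan2(R[1,1],R[0,1])),R
def plan(xyz,yaw=None):
    """print roll (rad) then tool-axis translation after that roll"""
    T=T_tool();R=T[:3,:3];j=np.degrees(np.arctan2(R[1,1],R[0,1]))
    roll=0
    if yaw is not None:
        d=(yaw-j+90)%180-90; roll=-np.radians(d)
    R2=R@Ro.from_euler('x',roll).as_matrix()
    t=R2.T@(np.array(xyz)-T[:3,3])
    s=get_state()
    print('t=%.1f tcp'%s['time_s'],s['tcp_pos'].round(4),'jaw %.2f'%j,'tiltx',R[:,0].round(4),'F',s['contact_force'].round(1),'w %.4f'%s['gripper_width'],'j6 %.0f'%s['joints'][5])
    print('roll %.4f'%roll,'trans',t.round(4))
E
python3 - <<'E'
from h import *
plan([.5,-.3,.3]);plan([.6,0,.3]);plan([.443,.355,.25],72)
cs=cam('scene')
print(onz(cs,[[312,62],[378,108],[345,97]],0).round(3),onz(cs,[[318,82]],.1))
def up(uv,u0,v0,k): return (np.array(uv,float)+.5)/k-.5+[u0,v0]
b=onz(cs,np.array([up(u,290,90,12) for u in [(402,492),(500,440),(200,280),(272,235)]]),.028);print(b.round(4).tolist(),b.mean(0))
for i,j in [(0,2),(1,3)]: print(np.linalg.norm(b[i]-b[j]),np.degrees(np.arctan2(*(b[i]-b[j])[[1,0]])))
E
```

```text
t=0.5 tcp [ 0.223  -0.637   0.2265] jaw 109.30 tiltx [-1.e-04  2.e-04 -1.e+00] F [ 0.5 -0.3 -0.2] w 0.0874 j6 -17
roll 0.0000 trans [-0.0735  0.2266  0.3728]
t=0.5 tcp [ 0.223  -0.637   0.2265] jaw 109.30 tiltx [-1.e-04  2.e-04 -1.e+00] F [ 0.5 -0.3 -0.2] w 0.0874 j6 -17
roll 0.0000 trans [-0.0735  0.4767  0.5663]
t=0.5 tcp [ 0.223  -0.637   0.2265] jaw 109.30 tiltx [-1.e-04  2.e-04 -1.e+00] F [ 0.5 -0.3 -0.2] w 0.0874 j6 -17
roll 0.6509 trans [-0.0234  1.0115 -0.0973]
[[0.242 0.578 0.   ]
 [0.532 0.544 0.   ]
 [0.428 0.514 0.   ]] [[0.38610841 0.41044025 0.1       ]]
[[0.4811, 0.3285, 0.028], [0.4877, 0.3583, 0.028], [0.3998, 0.3508, 0.028], [0.4028, 0.3755, 0.028]] [0.44284937 0.35328957 0.028     ]
0.08428135406651553 -15.370581323318731
0.08659001133854959 -11.424050188948017
```

```bash
python3 -m creep '{"jaw":[-1,-1,-1,-1,-1,-1,-1,-1,-1,-1],"translation":[[-0.008,0.022,0.037],[-0.008,0.022,0.037],[-0.008,0.022,0.037],[-0.008,0.022,0.037],[-0.008,0.022,0.037],[-0.008,0.022,0.037],[-0.008,0.022,0.037],[-0.008,0.022,0.037],[-0.008,0.022,0.037],[-0.008,0.022,0.037]],"roll":[0,0,0,0,0,0,0,0,0,0]}' 30
python3 - <<'E'
from h import *
cam('wrist','w1')
plan([.58,0,.3])
plan([.443,.353,.25],75)
E
```

```text
time_s: 1.5
tcp_pos: [0.5004, -0.3056, 0.3073]
eef_rot: [-35.4, 90.0, -16.1]
contact_force: [0.5, -0.1, -0.3]
gripper_width: 0.0876
t=1.6 tcp [ 0.5043 -0.3024  0.3083] jaw 109.43 tiltx [ 3.3e-03 -3.0e-04 -1.0e+00] F [2.5 1.4 1.9] w 0.0877 j6 -59
roll 0.0000 trans [0.0085 0.26   0.172 ]
t=1.6 tcp [ 0.5043 -0.3024  0.3083] jaw 109.43 tiltx [ 3.3e-03 -3.0e-04 -1.0e+00] F [2.5 1.4 1.9] w 0.0877 j6 -59
roll 0.6010 trans [ 0.058   0.6172 -0.229 ]
```

Run:
```python
from h import *
print(get_state()['joints'].round(1))
plan([.58,0,.3])
```

```text
[-11.9   9.9  -3.2  -0.  -76.7 -58.6]
t=1.6 tcp [ 0.5043 -0.3024  0.3083] jaw 109.43 tiltx [ 3.3e-03 -3.0e-04 -1.0e+00] F [2.5 1.4 1.9] w 0.0877 j6 -59
roll 0.0000 trans [0.0085 0.26   0.172 ]
```

View pics/w1.png

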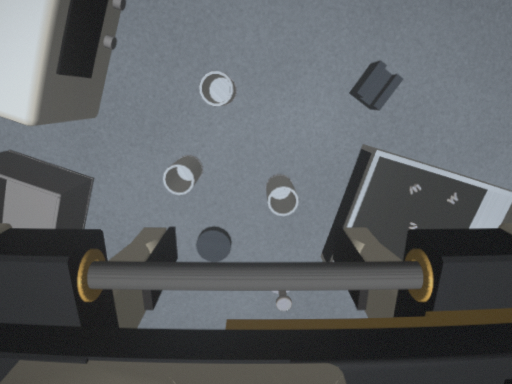

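```bash
python3 -m creep '{"jaw":[-1,-1,-1,-1,-1,-1,-1,-1,-1,-1],"translation":[[0,0.029,0.019],[0,0.029,0.019],[0,0.029,0.019],[0,0.029,0.019],[0,0.029,0.019],[0,0.029,0.019],[0,0.029,0.019],[0,0.029,0.019],[0,0.029,0.019],[0,0,0]],"roll":[0,0,0,0,0,0,0,0,0,0]}' && python3 -m creep '{"jaw":[-1,-1,-1,-1,-1,-1,-1,-1,-1,-1],"translation":[[0,0,0],[0,0,0],[0,0,0],[0,0,0],[0,0,0],[0,0,0],[0,0,0],[0,0,0],[0,0,0],[0,0,0]],"roll":[-0.14,-0.14,-0.14,-0.14,-0.14,-0.14,-0.14,-0.14,-0.14,-0.14]}'
python3 - <<'E'
from h import *
cam('wrist','w2')
print(get_state()['joints'].round(1))
plan([.443,.353,.25])
E
```

```text
time_s: 2.55
tcp_pos: [0.5754, -0.0011, 0.3062]
eef_rot: [67.4, 90.0, 86.9]
contact_force: [0.5, -0.0, 0.1]
gripper_width: 0.0872
time_s: 3.55
tcp_pos: [0.5745, -0.0048, 0.3067]
eef_rot: [-93.7, 90.0, 6.1]
contact_force: [0.2, 0.4, -0.1]
gripper_width: 0.0873
[ 19.    8.7  -4.9   0.  -76.4  -8.7]
t=3.6 tcp [ 0.5746 -0.0048  0.3067] jaw -169.69 tiltx [ 2.e-04  0.e+00 -1.e+00] F [1.5 0.1 0.1] w 0.0880 j6 -9
roll 0.0000 trans [0.0567 0.0654 0.3756]
```

View pics/w2.png

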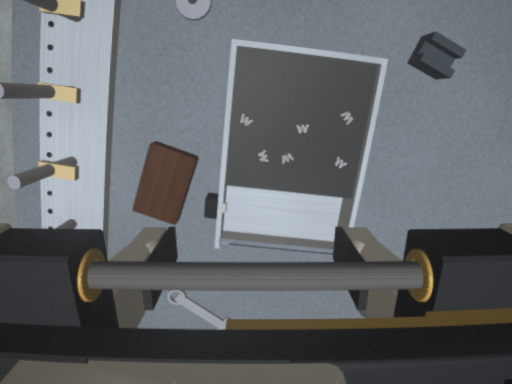

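Run:
```python
from h import *
c=cam('wrist'); crop(c,200,30,400,180,4,'w2a'); crop(c,200,140,400,260,4,'w2b')
import pickle; pickle.dump({k:c[k] for k in ('W','K','Dn')},open('w2.pkl','wb'))
```

```text
(no output)
```

View pics/w2a.png

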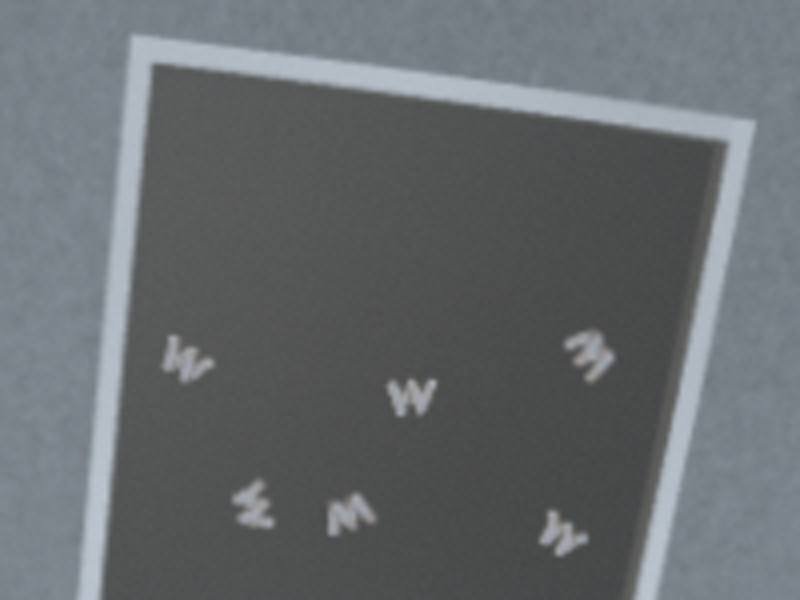

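View pics/w2b.png

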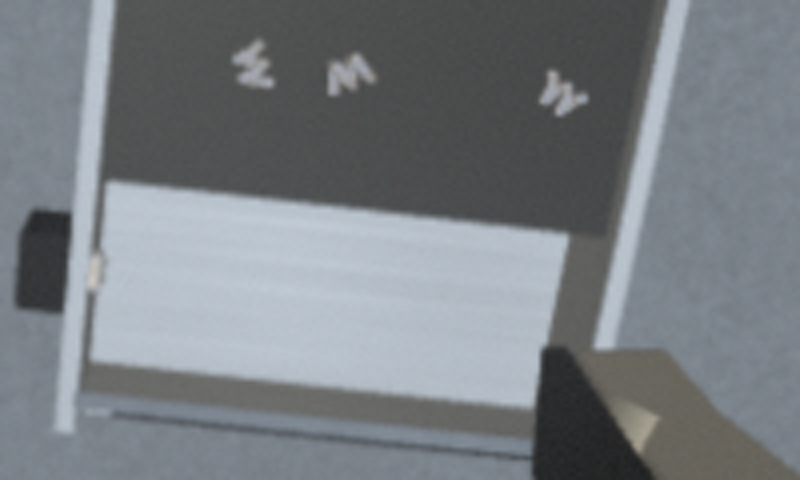

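```bash
cat > fit2.py <<'E'
exec(open('fit.py').read().split("a=onz")[0])
import pickle; w=pickle.load(open('w2.pkl','rb'))
a=lambda *u: up(u,200,30,4); b=lambda *u: up(u,200,140,4)
obs2=[(w,(97,-97,57),a(132,36)),(w,(-97,-97,57),a(755,121)),(w,(90,-90,57),a(152,63)),(w,(-90,-90,57),a(727,142)),(w,(-90,90,45),b(605,236)),(w,(90,90,45),b(106,182))]
for nm,o in [('wrist',obs2),('fixed',obs),('all',obs+obs2)]:
    obs_=o
    r=least_squares(lambda p:np.concatenate([proj(c,st(p,q))[0]-uv for c,q,uv in obs_]),[.527,-.057,.057])
    print(nm,r.x.round(4),np.degrees(r.x[2]).round(2),r.fun.reshape(-1,2).round(1).tolist())
p=r.x
for u in [(188,360),(412,397),(590,355),(252,505),(350,515),(562,533)]:
    g=onz(w,a(*u),.0495)[0]; d=g[:2]-p[:2];c,s=np.cos(p[2]),np.sin(p[2]); print('chip',np.array([c*d[0]+s*d[1],-s*d[0]+c*d[1]]).round(4))
# lid edge from side camera: trayB corners of lid free edge
for th in np.arange(1.0,1.5,.05):
    e=[proj(cd,st(p,(x,176-82*np.cos(th)+2.5*np.sin(th)*1,42.5+82*np.sin(th)+2.5*np.cos(th))))[0] for x in(-87,87)]
    print(round(th,2),[(((q-[180,130])+.5)*5-.5).round(0).tolist() for q in e])
E
python3 fit2.py
```

```text
wrist [ 0.523  -0.0557  0.0647] 3.71 [[-0.2, 0.2], [0.1, -0.1], [-0.0, 0.2], [0.6, -0.3], [0.5, 0.4], [-1.0, -0.1]]
fixed [ 0.5269 -0.057   0.0572] 3.28 [[-0.6, -0.4], [-0.2, 0.2], [0.0, -0.1], [0.2, -0.2], [0.2, -0.0], [-1.0, -0.7]]
all [ 0.5236 -0.0557  0.0628] 3.6 [[-1.1, -1.3], [-0.5, -1.1], [-0.8, -1.1], [-0.8, -1.1], [0.8, 0.4], [-0.7, -0.1], [-0.6, -0.1], [-0.2, -0.1], [-0.4, -0.1], [0.2, -0.3], [-0.0, 0.4], [-1.6, -0.3]]
chip [ 0.069  -0.0024]
chip [-0.0054  0.0008]
chip [-0.0614 -0.0198]
chip [0.0424 0.0427]
chip [0.0092 0.0422]
chip [-0.0633  0.0397]
1.0 [[391.0, 367.0], [125.0, 239.0]]
1.05 [[386.0, 367.0], [120.0, 239.0]]
1.1 [[381.0, 367.0], [114.0, 239.0]]
1.15 [[375.0, 368.0], [109.0, 239.0]]
1.2 [[370.0, 369.0], [103.0, 240.0]]
1.25 [[364.0, 371.0], [97.0, 241.0]]
1.3 [[359.0, 373.0], [91.0, 242.0]]
1.35 [[353.0, 375.0], [85.0, 244.0]]
1.4 [[347.0, 378.0], [79.0, 246.0]]
1.45 [[341.0, 381.0], [73.0, 249.0]]
```

```bash
python3 -m creep '{"jaw":[-1,-1,-1,-1,-1,-1,-1,-1,-1,-1],"translation":[[0.005,0.007,0.038],[0.005,0.007,0.038],[0.005,0.007,0.038],[0.005,0.007,0.038],[0.005,0.007,0.038],[0.005,0.007,0.038],[0.005,0.007,0.038],[0.005,0.007,0.038],[0.005,0.007,0.038],[0.005,0.007,0.038]],"roll":[0,0,0,0,0,0,0,0,0,0]}' && python3 -m creep '{"jaw":[-1,-1,-1,-1,-1,-1,-1,-1,-1,-1],"translation":[[0,0,0],[0,0,0],[0,0,0],[0,0,0],[0,0,0],[0,0,0],[0,0,0],[0,0,0],[0,0,0],[0,0,0]],"roll":[-0.14,-0.14,-0.14,-0.14,-0.14,-0.14,-0.14,-0.14,0,0]}'
python3 - <<'E'
from h import *
cam('wrist','w3')
print(get_state()['joints'].round(1))
plan([.443,.353,.25],75)
E
```

```text
time_s: 4.75
tcp_pos: [0.4422, 0.3602, 0.2566]
eef_rot: [-48.8, 90.0, 50.4]
contact_force: [0.9, -0.6, -0.7]
gripper_width: 0.0877
time_s: 5.75
tcp_pos: [0.4429, 0.3588, 0.2566]
eef_rot: [-162.6, 90.0, 0.7]
contact_force: [-0.3, -0.9, 0.4]
gripper_width: 0.0877
[ 58.7   9.6 -10.2   0.  -70.2  14.7]
t=5.8 tcp [0.4429 0.3588 0.2566] jaw -106.63 tiltx [ 0. -0. -1.] F [ 0.7 -1.2 -0.6] w 0.0876 j6 15
roll -0.0284 trans [ 0.0066  0.0056 -0.0016]
```

View pics/w3.png

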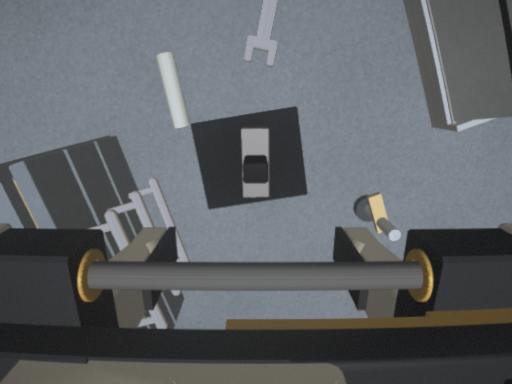

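Run:
```python
from h import *
c=cam('wrist'); crop(c,80,120,300,250,3.6,'w3a')
import pickle; pickle.dump({k:c[k] for k in ('W','K','Dn')},open('w3.pkl','wb'))
c=cam('scene'); crop(c,300,30,400,130,6,'cab')
```

```text
(no output)
```

View pics/w3a.png

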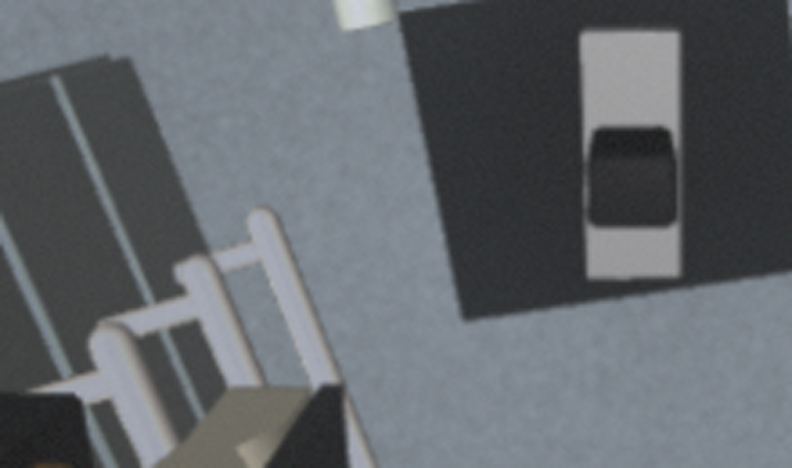

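View pics/cab.png

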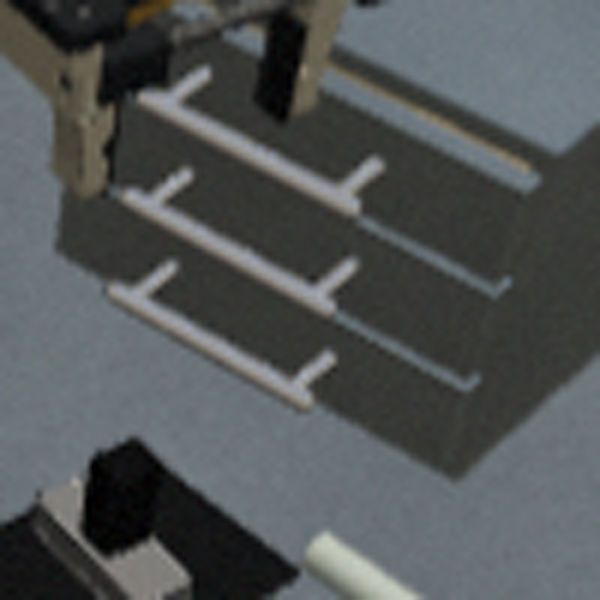

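```bash
cat >> h.py <<'E'
def up(uv,u0,v0,k): return (np.array(uv,float)+.5)/k-.5+[u0,v0]
def tri(obs):
    A=np.zeros((3,3));b=np.zeros(3)
    for c,uv in obs:
        o,d=ray(c,uv);d=d[0]/np.linalg.norm(d[0]);M=np.eye(3)-np.outer(d,d);A+=M;b+=M@o
    return np.linalg.solve(A,b)
E
python3 - <<'E'
from h import *
import pickle; w=pickle.load(open('w3.pkl','rb')); cs=cam('scene')
for a,b in [((258,212),(308,405)),((197,265),(330,308)),((105,335),(352,210))]:
    p=tri([(w,up(a,80,120,3.6)),(cs,up(b,300,30,6))]); print(p.round(4),proj(w,p)-up(a,80,120,3.6))
# -x tips in scene
for b,z in [((112,290),.07),((125,192),.13),((142,95),.2)]: print(onz(cs,up(b,300,30,6),z))
S=lambda *u: up(u,80,120,3.6)
b=onz(w,np.array([S(583,30),S(681,30),S(682,277),S(587,277)]),.028);print(b.round(4).tolist(),b.mean(0))
print([np.linalg.norm(b[i]-b[i-1]).round(4) for i in range(4)],np.degrees(np.arctan2(*(b[0]-b[3])[[1,0]])),np.degrees(np.arctan2(*(b[1]-b[2])[[1,0]])))
h=onz(w,np.array([S(597,154),S(673,154),S(676,226),S(590,226)]),.08);print('handle',h.round(4).tolist(),h.mean(0))
# scene+tri of bar corners
q=[(402,492),(500,440),(200,280),(272,235)]
B=[(682,30),(583,30),(682,277),(587,277)]
for x,y in zip(q,B): print(tri([(cs,up(x,290,90,12)),(w,S(*y))]).round(4))
E
```

```text
[0.4611 0.488  0.0375] [[-0.08614734 -0.06557691]]
[0.4605 0.4868 0.1   ] [[-0.41236464 -0.29415759]]
[0.4593 0.4895 0.1556] [[0.32539228 0.20025478]]
[[0.35531279 0.45591265 0.07      ]]
[[0.35475782 0.45523647 0.13      ]]
[[0.36726338 0.43808026 0.2       ]]
[[0.487, 0.3615, 0.028], [0.4775, 0.3296, 0.028], [0.3928, 0.3535, 0.028], [0.4027, 0.3863, 0.028]] [0.43999475 0.35771992 0.028     ]
[np.float64(0.0879), np.float64(0.0333), np.float64(0.0879), np.float64(0.0343)] -16.391281457694813 -15.741531946711218
handle [[0.4541, 0.3651, 0.08], [0.4475, 0.3431, 0.08], [0.4256, 0.3484, 0.08], [0.4332, 0.3738, 0.08]] [0.44008774 0.35761065 0.08      ]
[0.4785 0.3299 0.0257]
[0.4864 0.3615 0.0245]
[0.3942 0.3545 0.0236]
[0.3971 0.3874 0.015 ]
```

Run:
```python
from h import *
plan([.440,.3575,.040],74)
```

```text
t=6.0 tcp [0.4429 0.3589 0.2566] jaw -106.47 tiltx [ 0.e+00  1.e-04 -1.e+00] F [0.3 0.3 0. ] w 0.0877 j6 15
roll -0.0081 trans [0.2166 0.0021 0.0024]
```

```bash
python3 -m creep '{"jaw":[-1,-1,-1,-1,-1,-1,-1,-1,-1,-1],"translation":[[0.02,0.002,0.0025],[0.025,0,0],[0.025,0,0],[0.025,0,0],[0.025,0,0],[0.025,0,0],[0.025,0,0],[0.02,0,0],[0.02,0,0],[0.006,0,0]],"roll":[-0.008,0,0,0,0,0,0,0,0,0]}'
python3 - <<'E'
from h import *
cam('wrist','w4')
plan([.440,.3575,.040],74)
E
```

```text
time_s: 6.95
tcp_pos: [0.4391, 0.3566, 0.0385]
eef_rot: [70.0, 89.8, -125.9]
contact_force: [-0.3, -0.1, 0.0]
gripper_width: 0.0876
t=7.0 tcp [0.4392 0.3567 0.0386] jaw -105.94 tiltx [-0.0019 -0.0027 -1.    ] F [-0.2  0.3 -0.6] w 0.0877 j6 15
roll 0.0010 trans [-0.0014 -0.001  -0.0005]
```

View pics/w4.png

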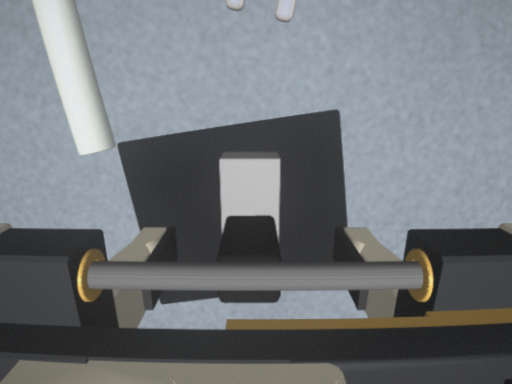

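```bash
python3 -m creep '{"jaw":[1,1,1,1,1,1,1,1,1,1],"translation":[[0,0,0],[0,0,0],[0,0,0],[0,0,0],[0,0,0],[0,0,0],[0,0,0],[0,0,0],[0,0,0],[0,0,0]],"roll":[0,0,0,0,0,0,0,0,0,0]}' 45
python3 - <<'E'
from h import *
plan([.440,.3575,.2],74)
E
```

```text
time_s: 8.0
tcp_pos: [0.4399, 0.3578, 0.0405]
eef_rot: [-88.2, 90.0, 76.0]
contact_force: [0.2, 0.5, -1.2]
gripper_width: 0.0278
t=8.0 tcp [0.4399 0.3578 0.0405] jaw -105.86 tiltx [ 0.e+00  1.e-04 -1.e+00] F [ 0.2  0.5 -1.2] w 0.0278 j6 15
roll 0.0025 trans [-0.1595  0.0002 -0.0002]
```

```bash
cat >> h.py <<'E'
SP=np.array([.5236,-.0557,np.radians(3.6)])
def S2W(x,y,z): # station mm -> world m
    c,s=np.cos(SP[2]),np.sin(SP[2]);return np.array([SP[0]+(c*x-s*y)/1e3,SP[1]+(s*x+c*y)/1e3,z])
def W2S(w):
    c,s=np.cos(SP[2]),np.sin(SP[2]);d=(np.array(w)[:2]-SP[:2])*1e3;return np.array([c*d[0]+s*d[1],-s*d[0]+c*d[1]])
E
python3 -m creep '{"jaw":[1,1,1,1,1,1,1,1,1,1],"translation":[[-0.01,0,0],[-0.02,0,0],[-0.025,0,0],[-0.025,0,0],[-0.025,0,0],[-0.025,0,0],[-0.025,0,0],[-0.025,0,0],[0,0,0],[0,0,0]],"roll":[0,0,0,0,0,0,0,-0.1,-0.1,-0.14]}'
python3 - <<'E'
from h import *
plan(S2W(-42,-60,.2),93.6)
E
```

```text
time_s: 9.0
tcp_pos: [0.4399, 0.3577, 0.2222]
eef_rot: [-122.2, 89.9, 61.6]
contact_force: [0.2, 0.9, -2.2]
gripper_width: 0.0279
t=9.0 tcp [0.4399 0.3577 0.2222] jaw -86.13 tiltx [ 0.001   0.0018 -1.    ] F [ 0.2  0.9 -2.2] w 0.0279 j6 35
roll 0.0047 trans [ 0.0214  0.4779 -0.0155]
```

```bash
python3 -m creep '{"jaw":[1,1,1,1,1,1,1,1,1,1],"translation":[[0,0.03,-0.001],[0,0.04,-0.001],[0,0.045,-0.002],[0,0.045,-0.002],[0,0.045,-0.002],[0,0.045,-0.002],[0,0.045,-0.002],[0,0.045,-0.002],[0,0.045,-0.002],[0,0.045,0]],"roll":[0,0,0,0,0,0,0,0,0,0]}';python3 - <<'E'
from h import *
plan(S2W(-42,-60,.0825),93.6); print(W2S(get_state()['tcp_pos']))
E
```

```text
time_s: 10.0
tcp_pos: [0.4826, -0.0723, 0.2213]
eef_rot: [-166.3, 90.0, 17.3]
contact_force: [1.5, 0.5, -1.1]
gripper_width: 0.0278
t=10.0 tcp [ 0.4826 -0.0723  0.2213] jaw -86.37 tiltx [ 6.e-04  2.e-04 -1.e+00] F [ 1.5  0.5 -1.1] w 0.0278 j6 79
roll 0.0006 trans [0.1388 0.046  0.0002]
[-41.92790194 -13.99095204]
```

```bash
python3 -m creep '{"jaw":[1,1,1,1,1,1,1,1,1,1],"translation":[[0,0.02,0],[0,0.026,0],[0.015,0,0],[0.02,0,0],[0.02,0,0],[0.015,0,0],[0.01,0,0],[0,0,0],[0,0,0],[0,0,0]],"roll":[0,0,0,0,0,0,0,0,0,0]}';python3 - <<'E'
from h import *
plan(S2W(-42,-60,.0825),93.6); print(W2S(get_state()['tcp_pos']))
cam('wrist','w5');cam('scene','s5')
E
```

```text
time_s: 11.0
tcp_pos: [0.4865, -0.1163, 0.1415]
eef_rot: [175.8, 89.9, -0.5]
contact_force: [-0.5, -0.5, -1.5]
gripper_width: 0.0276
t=11.0 tcp [ 0.4865 -0.1163  0.1415] jaw -86.36 tiltx [ 0.0014 -0.     -1.    ] F [-0.5 -0.5 -1.5] w 0.0276 j6 85
roll 0.0007 trans [0.059  0.0018 0.0013]
[-40.79054351 -58.15278179]
```

View pics/w5.png

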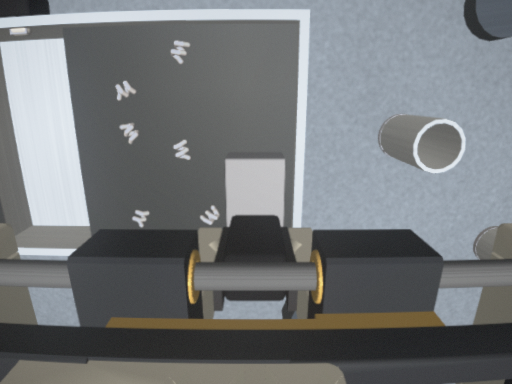

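View pics/s5.png

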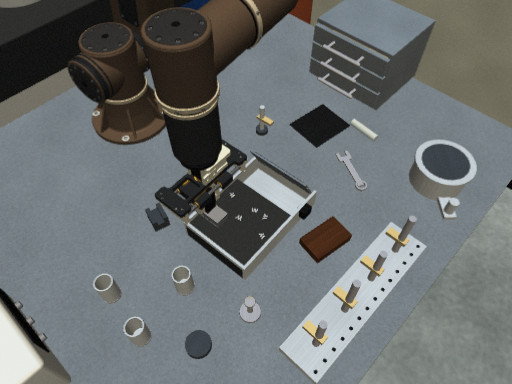

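```bash
python3 -m creep '{"jaw":[1,1,1,1,1,1,1,1,1,1],"translation":[[0.01,0,0],[0.012,0,0],[0.012,0,0],[0.012,0,0],[0.008,0,0],[0.003,0,0],[0,0,0],[0,0,0],[0,0,0],[0,0,0]],"roll":[0,0,0,0,0,0,0,0,0,0]}';python3 - <<'E'
from h import *
plan(S2W(-42,-60,.0825),93.6); print(W2S(get_state()['tcp_pos']))
c=cam('side'); crop(c,180,90,340,250,4,'sd6');c=cam('scene'); crop(c,170,140,330,280,5,'s6')
E
```

```text
time_s: 12.1
tcp_pos: [0.4862, -0.1163, 0.084]
eef_rot: [-176.1, 89.9, 7.5]
contact_force: [-0.1, -0.3, -2.0]
gripper_width: 0.0274
t=12.1 tcp [ 0.4862 -0.1163  0.084 ] jaw -86.37 tiltx [ 9.e-04  1.e-04 -1.e+00] F [-0.1 -0.3 -2. ] w 0.0274 j6 85
roll 0.0004 trans [0.0015 0.0019 0.0009]
[-41.10022022 -58.13738783]
```

View pics/s6.png

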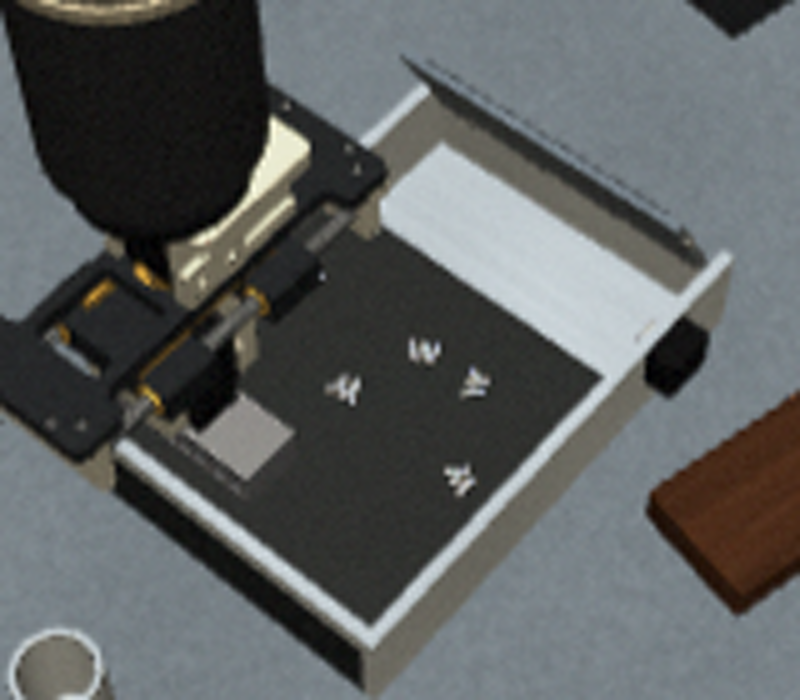

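```bash
python3 -m creep '{"jaw":[1,1,1,1,1,1,1,1,1,1],"translation":[[0.0015,0,0],[0,-0.006,0],[0,-0.008,0],[0,-0.009,0],[0,-0.009,0],[0,-0.009,0],[0,-0.009,0],[0,-0.009,0],[0,-0.009,0],[0,-0.009,0]],"roll":[0,0,0,0,0,0,0,0,0,0]}';python3 -m creep '{"jaw":[1,1,1,1,1,1,1,1,1,1],"translation":[[0,-0.009,0],[0,-0.009,0],[0,-0.009,0],[0,-0.009,0],[0,-0.009,0],[0,-0.009,0],[0,-0.006,0],[0,-0.005,0],[0,0,0],[0,0,0]],"roll":[0,0,0,0,0,0,0,0,0,0]}';python3 - <<'E'
from h import *
plan(S2W(-42,85,.0825),93.6); print(W2S(get_state()['tcp_pos']))
cam('wrist','w7');c=cam('scene'); crop(c,170,140,330,280,5,'s7')
E
```

```text
time_s: 13.2
tcp_pos: [0.481, -0.0387, 0.0821]
eef_rot: [154.1, 90.0, -22.3]
contact_force: [0.0, -0.3, -2.1]
gripper_width: 0.0278
time_s: 14.2
tcp_pos: [0.4769, 0.0254, 0.082]
eef_rot: [18.2, 90.0, -158.2]
contact_force: [-1.9, -0.7, -1.4]
gripper_width: 0.0279
t=14.2 tcp [0.4769 0.0254 0.082 ] jaw -86.37 tiltx [-1.e-04 -0.e+00 -1.e+00] F [-1.9 -0.7 -1.4] w 0.0279 j6 67
roll 0.0005 trans [-0.0005 -0.0012  0.0005]
[-41.50472718  83.83443648]
```

View pics/s7.png

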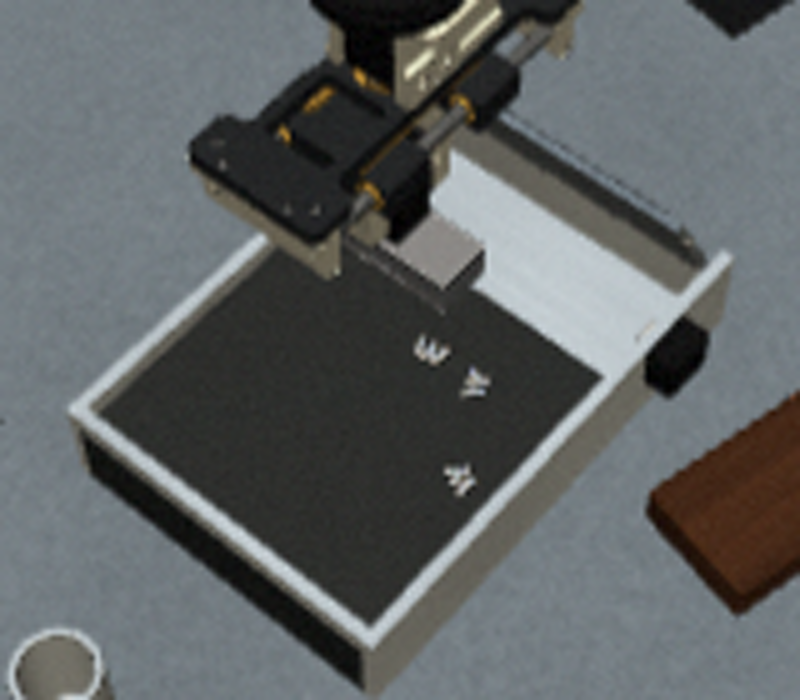

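View pics/w7.png

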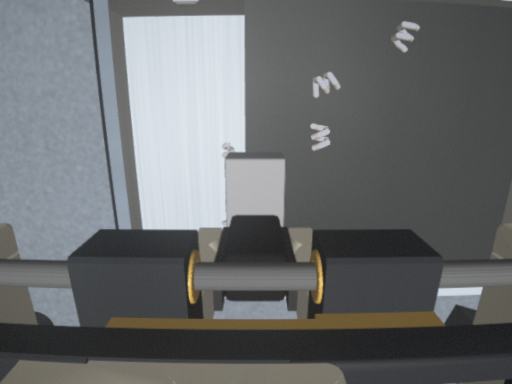

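```bash
python3 -m creep '{"jaw":[1,1,1,1,1,1,1,1,1,1],"translation":[[-0.015,0,0],[-0.015,0,0],[0,0.018,-0.012],[0,0.022,-0.015],[0,0.022,-0.015],[0,0.022,-0.015],[0,0.022,-0.015],[0,0.018,-0.013],[0,0.006,0],[0,0,0]],"roll":[0,0,0,0,0,0,0,0,0,0]}';python3 - <<'E'
from h import *
plan(S2W(43,-46,.0825),93.6); print(W2S(get_state()['tcp_pos']))
cam('wrist','w8');c=cam('scene'); crop(c,170,140,330,280,5,'s8')
E
```

```text
time_s: 15.3
tcp_pos: [0.5695, -0.1001, 0.1115]
eef_rot: [-2.3, 89.9, -178.8]
contact_force: [-1.2, -0.0, -1.8]
gripper_width: 0.0276
t=15.3 tcp [ 0.5695 -0.1001  0.1115] jaw -86.50 tiltx [-0.0012 -0.     -1.    ] F [-1.2 -0.  -1.8] w 0.0276 j6 84
roll -0.0017 trans [ 0.029  -0.0012  0.    ]
[ 43.05355048 -47.1668711 ]
```

View pics/s8.png

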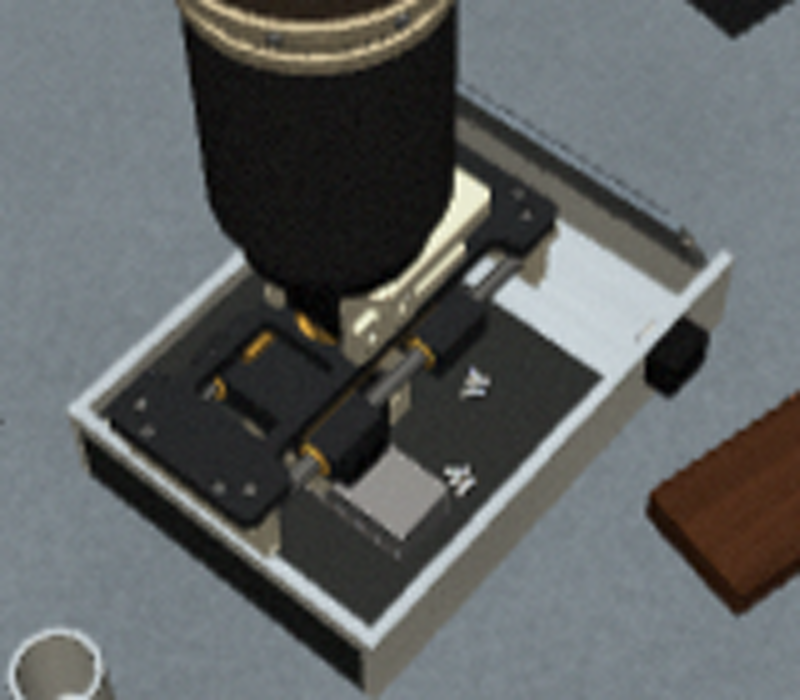

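View pics/w8.png

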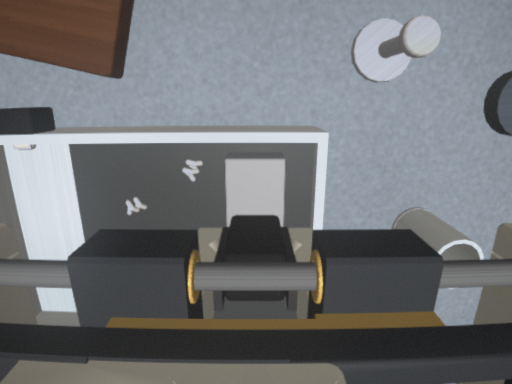

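```bash
python3 -m creep '{"jaw":[1,1,1,1,1,1,1,1,1,1],"translation":[[0.01,0,0],[0.01,0,0],[0.009,0,0],[0,0,0],[0,-0.006,0],[0,-0.008,0],[0,-0.009,0],[0,-0.009,0],[0,-0.009,0],[0,-0.009,0]],"roll":[0,0,0,0,0,0,0,0,0,0]}';python3 -m creep '{"jaw":[1,1,1,1,1,1,1,1,1,1],"translation":[[0,-0.009,0],[0,-0.009,0],[0,-0.009,0],[0,-0.009,0],[0,-0.009,0],[0,-0.009,0],[0,-0.009,0],[0,-0.009,0],[0,-0.009,0],[0,-0.006,0]],"roll":[0,0,0,0,0,0,0,0,0,0]}';python3 - <<'E'
from h import *
plan(S2W(43,86,.0825),93.6); print(W2S(get_state()['tcp_pos']))
cam('wrist','w9');c=cam('scene'); crop(c,170,140,330,280,5,'s9')
E
```

```text
time_s: 16.4
tcp_pos: [0.5668, -0.0481, 0.0832]
eef_rot: [-162.4, 90.0, 21.2]
contact_force: [0.2, 0.5, -1.7]
gripper_width: 0.0275
time_s: 17.4
tcp_pos: [0.5613, 0.0386, 0.083]
eef_rot: [-130.2, 90.0, 53.4]
contact_force: [0.1, 0.4, -0.9]
gripper_width: 0.0285
t=17.4 tcp [0.5613 0.0386 0.083 ] jaw -86.36 tiltx [ 0.  0. -1.] F [ 0.1  0.4 -0.9] w 0.0285 j6 70
roll 0.0007 trans [0.0005 0.0057 0.0006]
[43.58232046 91.73611996]
```

View pics/s9.png

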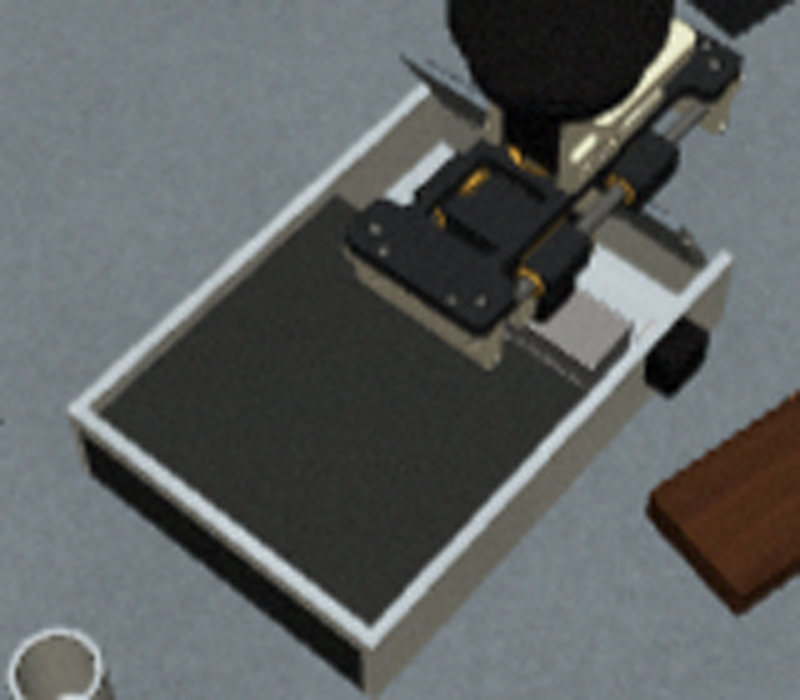

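View pics/w9.png

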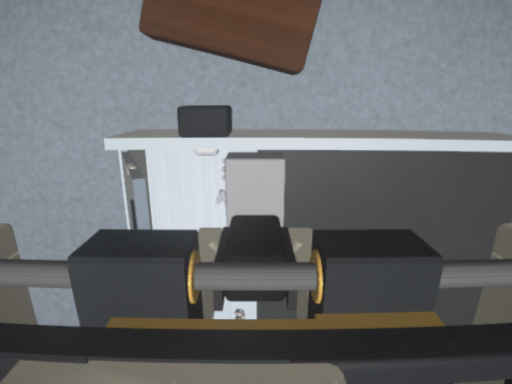

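```bash
python3 -m creep '{"jaw":[1,1,1,1,1,1,1,1,1,1],"translation":[[-0.015,0,0],[-0.025,0,0],[-0.03,0,0],[-0.03,0,0],[-0.03,0,0],[-0.03,0,0],[0,0.02,0.012],[0,0.02,0.012],[0,0.02,0.012],[0,0,0]],"roll":[0,0,0,0,0,0,0,0,0,0]}' 60;python3 - <<'E'
from h import *
plan(S2W(0,180,.25),93.6); print(W2S(get_state()['tcp_pos']))
c=cam('wrist','w10');c=cam('scene'); crop(c,170,140,330,280,5,'s10');c=cam('side'); crop(c,180,130,340,250,5,'sd10')
E
```

```text
time_s: 18.5
tcp_pos: [0.5272, -0.0267, 0.2427]
eef_rot: [-3.0, 89.9, -179.5]
contact_force: [0.2, -0.3, -0.3]
gripper_width: 0.0278
t=18.5 tcp [ 0.5272 -0.0267  0.2427] jaw -86.50 tiltx [-0.001 -0.    -1.   ] F [ 0.2 -0.3 -0.3] w 0.0278 j6 75
roll -0.0017 trans [-0.0073 -0.1513  0.0055]
[ 5.45264038 28.67524572]
```

View pics/s10.png

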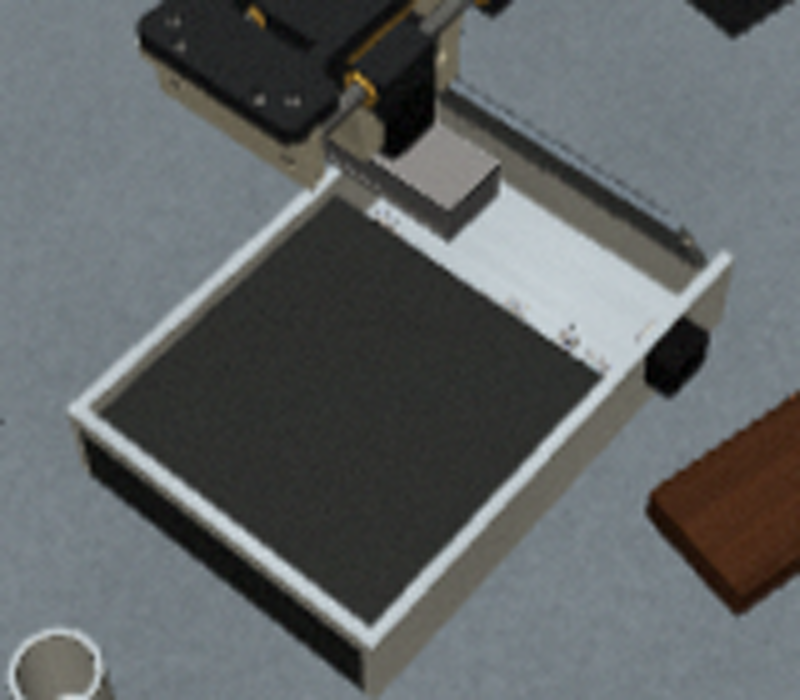

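View pics/sd10.png

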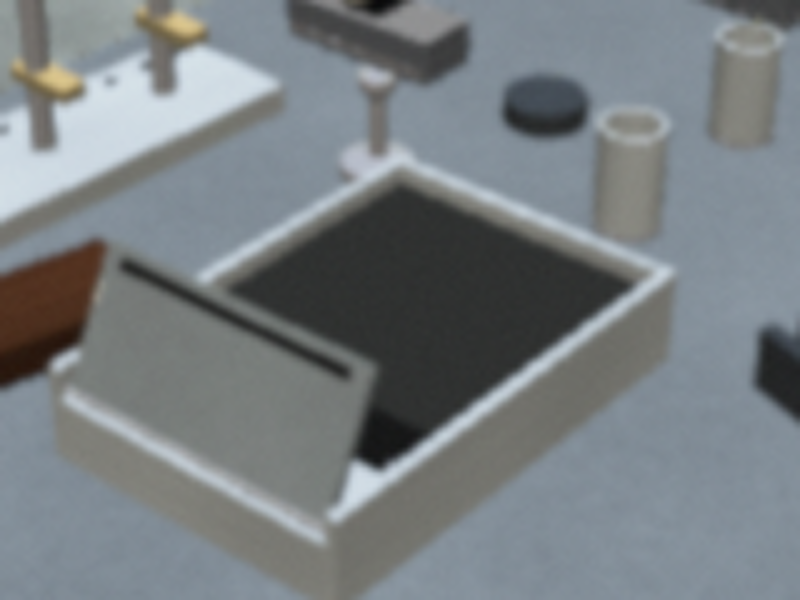

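View pics/w10.png

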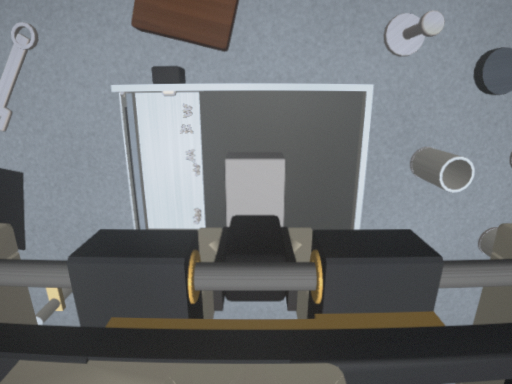

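```bash
python3 -m creep '{"jaw":[1,1,1,1,1,1,1,1,1,1],"translation":[[0,-0.02,0.002],[0,-0.025,0.003],[0,-0.03,0],[0,-0.03,0],[0,-0.025,0],[0,-0.022,0],[0,0,0],[0.02,0,0],[0.025,0,0],[0.02,0,0]],"roll":[0,0,0,0,0,0,0,0,0,0]}' 60;python3 - <<'E'
from h import *
plan(S2W(0,180,.1415),93.6); print(W2S(get_state()['tcp_pos']))
c=cam('side'); crop(c,130,90,330,240,4,'sd11'); cam('wrist','w11'); c=cam('scene'); crop(c,170,60,340,240,4,'s11')
E
```

```text
time_s: 19.65
tcp_pos: [0.5143, 0.1268, 0.1766]
eef_rot: [11.6, 89.9, -164.8]
contact_force: [0.3, 0.1, -0.8]
gripper_width: 0.0276
t=19.6 tcp [0.5143 0.1268 0.1766] jaw -86.36 tiltx [-9.e-04 -2.e-04 -1.e+00] F [ 0.3  0.1 -0.8] w 0.0276 j6 59
roll 0.0006 trans [0.0351 0.0028 0.0021]
[  2.15021816 182.75942126]
```

View pics/sd11.png

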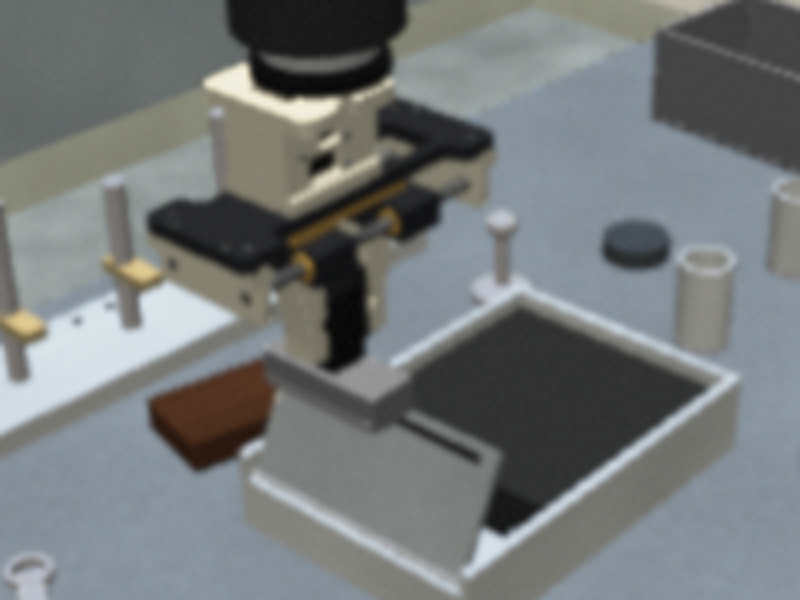

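View pics/s11.png

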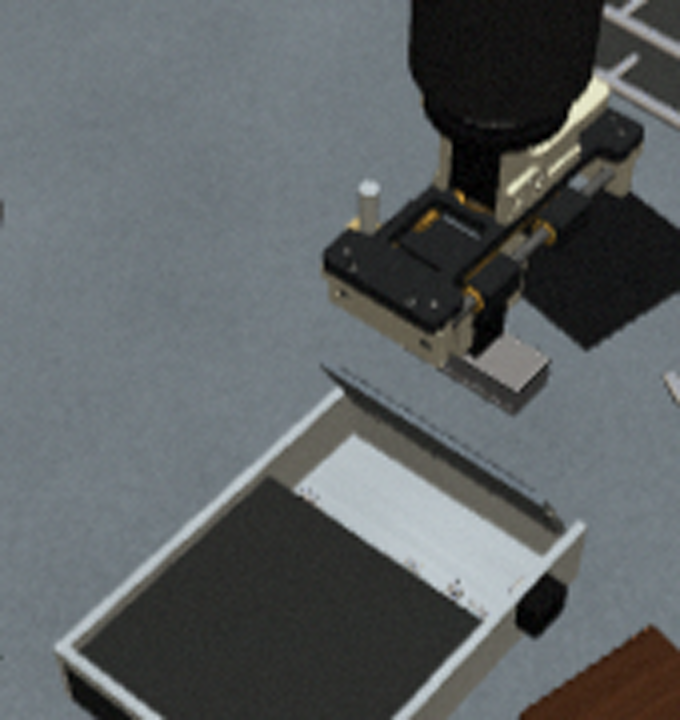

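View pics/w11.png

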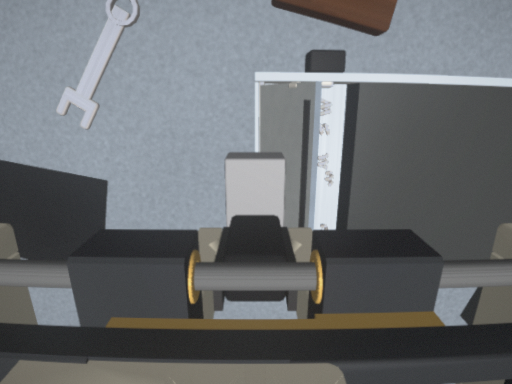

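```bash
python3 -m creep '{"jaw":[1,1,1,1,1,1,1,1,1,1],"translation":[[0.014,0.004,0.002],[0.013,0,0],[0.003,0.012,0],[0.004,0.012,0],[0.009,0.012,0],[0.011,0.010,0],[0.0127,0.007,0],[0.012,0.005,0],[0,0,0],[0,0,0]],"roll":[0,0,0,0,0,0,0,0,0,0]}' 60;python3 - <<'E'
from h import *
plan(S2W(0,119,.0965),93.6); print(W2S(get_state()['tcp_pos']))
c=cam('side'); crop(c,130,90,330,240,4,'sd12');c=cam('scene'); crop(c,170,60,340,240,4,'s12')
E
```

```text
time_s: 20.8
tcp_pos: [0.5164, 0.0646, 0.0991]
eef_rot: [29.1, 89.9, -147.3]
contact_force: [0.3, -0.6, -0.1]
gripper_width: 0.0278
t=20.8 tcp [0.5164 0.0646 0.0991] jaw -86.40 tiltx [-9.e-04 -6.e-04 -1.e+00] F [ 0.3 -0.6 -0.1] w 0.0278 j6 65
roll -0.0001 trans [0.0026 0.0015 0.0004]
[  0.35619041 120.48864973]
```

View pics/sd12.png

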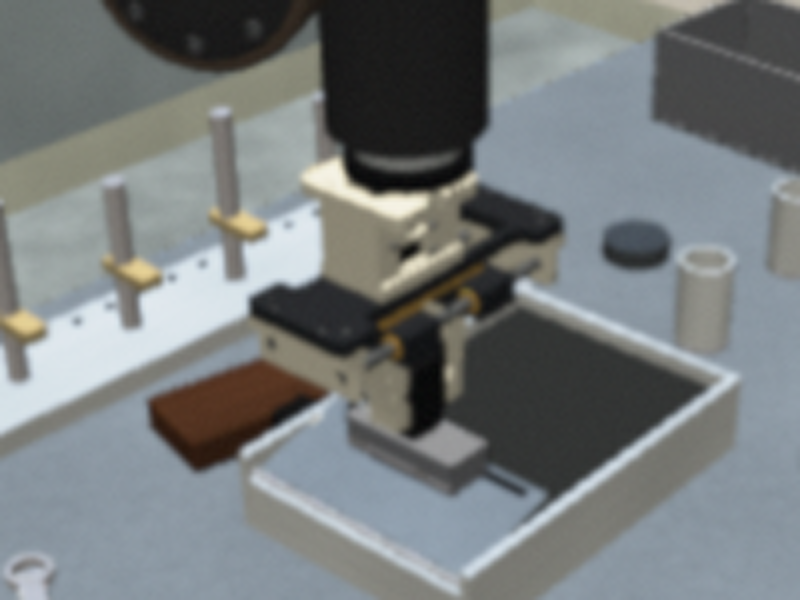

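View pics/s12.png

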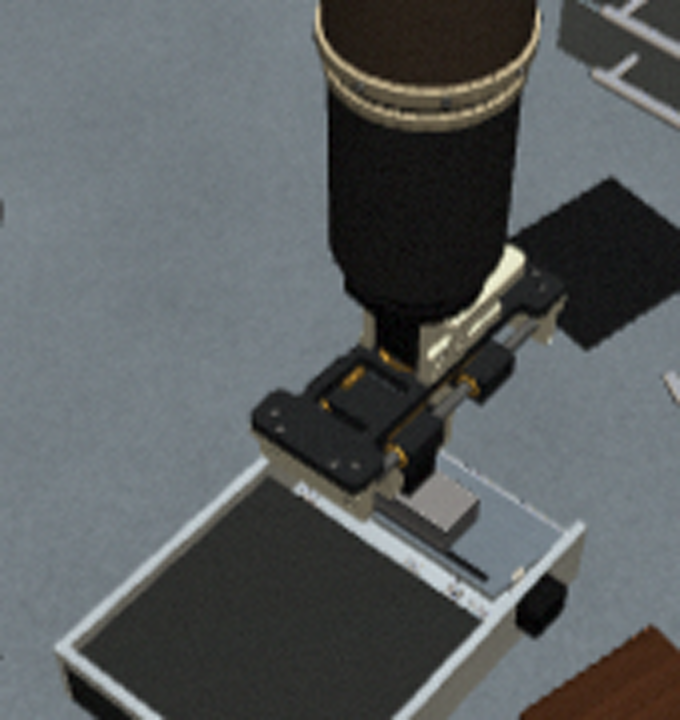

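```bash
python3 -m creep '{"jaw":[1,1,1,1,1,1,1,1,1,1],"translation":[[0.003,0.002,0],[0.003,0.002,0],[0.003,0,0],[0.002,0,0],[0.002,0,0],[0.002,0,0],[0.001,0,0],[0.001,0,0],[0,0,0],[0,0,0]],"roll":[0,0,0,0,0,0,0,0,0,0]}' 60;python3 - <<'E'
from h import *
plan(S2W(0,117,.0815),93.6); print(W2S(get_state()['tcp_pos']))
c=cam('side'); crop(c,180,130,330,240,5,'sd13')
E
```

```text
time_s: 21.9
tcp_pos: [0.5168, 0.0609, 0.0823]
eef_rot: [39.2, 90.0, -137.2]
contact_force: [-0.3, -0.9, -1.5]
gripper_width: 0.0275
t=21.9 tcp [0.5168 0.0609 0.0823] jaw -86.38 tiltx [-1.e-04 -1.e-04 -1.e+00] F [-0.3 -0.9 -1.5] w 0.0275 j6 65
roll 0.0004 trans [ 0.0008 -0.0002  0.0005]
[  0.52860647 116.83831914]
```

View pics/sd13.png

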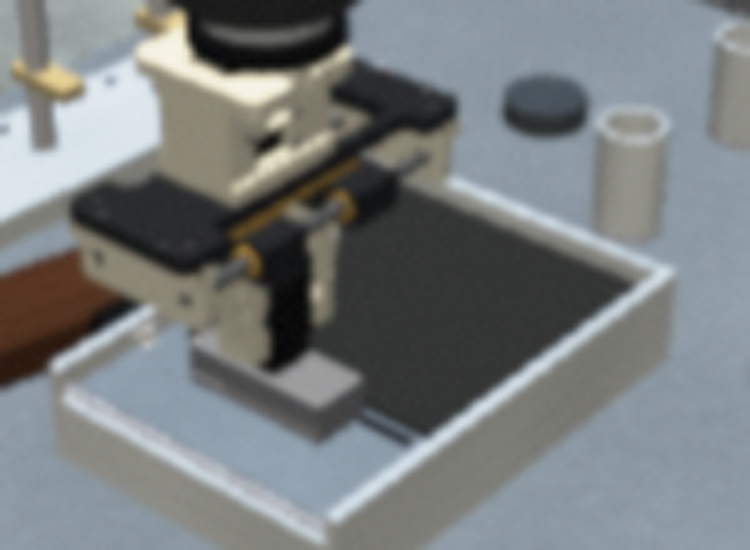

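```bash
python3 -m creep '{"jaw":[1,1,1,1,1,1,1,1,1,1],"translation":[[0.0005,0,0],[0.0005,0,0],[0.0005,0,0],[0.0005,0,0],[0,0,0],[0,0,0],[0,0,0],[0,0,0],[0,0,0],[0,0,0]],"roll":[0,0,0,0,0,0,0,0,0,0]}' 60;python3 - <<'E'
from h import *
plan(S2W(0,117,.0815),93.6)
E
```

```text
time_s: 22.95
tcp_pos: [0.5169, 0.061, 0.0811]
eef_rot: [176.9, 90.0, 0.5]
contact_force: [-3.2, -0.2, 6.1]
gripper_width: 0.0276
t=22.9 tcp [0.5169 0.061  0.0811] jaw -86.36 tiltx [ 5.e-04  0.e+00 -1.e+00] F [-3.2 -0.2  6.1] w 0.0276 j6 65
roll 0.0007 trans [-0.0004 -0.0001  0.0006]
```

```bash
python3 -m creep '{"jaw":[1,1,1,1,1,1,1,1,1,1],"translation":[[0.0005,0,0],[0.0005,0,0],[0.0005,0,0],[0,0,0],[0,0,0],[0,0,0],[0,0,0],[0,0,0],[0,0,0],[0,0,0]],"roll":[0,0,0,0,0,0,0,0,0,0]}' 60;python3 - <<'E'
from h import *
plan(S2W(0,117,.0815),93.6)
E
```

```text
time_s: 23.95
tcp_pos: [0.5171, 0.0609, 0.0809]
eef_rot: [176.1, 89.9, -0.2]
contact_force: [-6.8, -0.0, 20.2]
gripper_width: 0.0282
t=23.9 tcp [0.5171 0.0609 0.0809] jaw -86.33 tiltx [ 0.0012 -0.     -1.    ] F [-6.8 -0.  20.2] w 0.0282 j6 65
roll 0.0012 trans [-0.0006 -0.0002  0.0008]
```

```bash
python3 -m creep '{"jaw":[1,1,1,1,1,1,1,1,1,1],"translation":[[-0.005,0,0],[-0.01,0,0],[-0.02,0,0],[-0.03,0,0],[-0.03,0,0],[-0.03,0,0],[-0.03,0,0],[0,0,0],[0,0,0],[0,0,0]],"roll":[0,0,0,0,0,0,0,0,0,0]}' 45;python3 - <<'E'
from h import *
plan([.440,.3575,.2361],74.1)
c=cam('side'); crop(c,180,130,330,240,5,'sd14');c=cam('scene'); crop(c,170,110,340,280,4,'s14');cam('wrist','w14')
E
```

```text
time_s: 24.95
tcp_pos: [0.5161, 0.0607, 0.2329]
eef_rot: [7.9, 89.9, -168.5]
contact_force: [-0.6, -0.5, -1.7]
gripper_width: 0.0279
t=24.9 tcp [0.5161 0.0607 0.2329] jaw -86.39 tiltx [-1.7e-03 -3.0e-04 -1.0e+00] F [-0.6 -0.5 -1.7] w 0.0279 j6 65
roll 0.3405 trans [-0.0032 -0.2646  0.1545]
```

View pics/sd14.png

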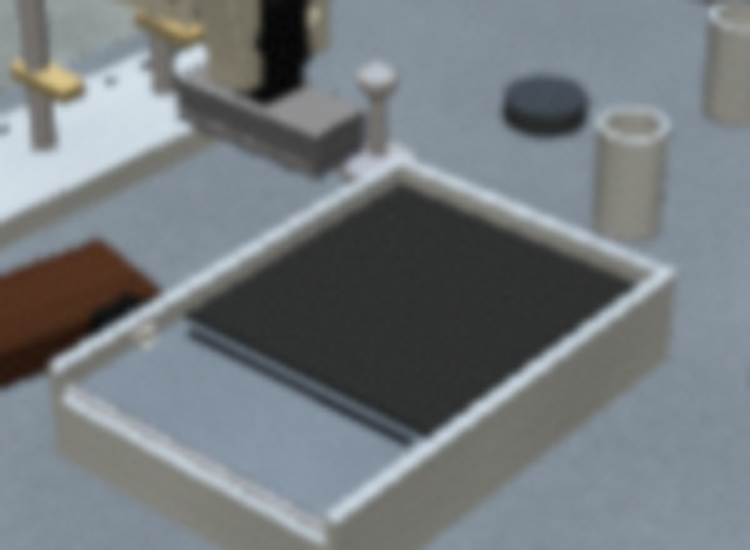

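View pics/s14.png

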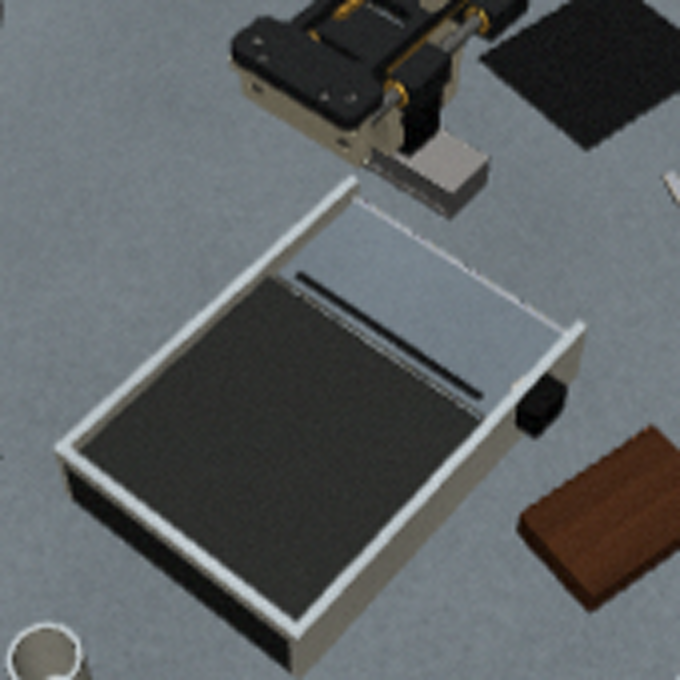

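View pics/w14.png

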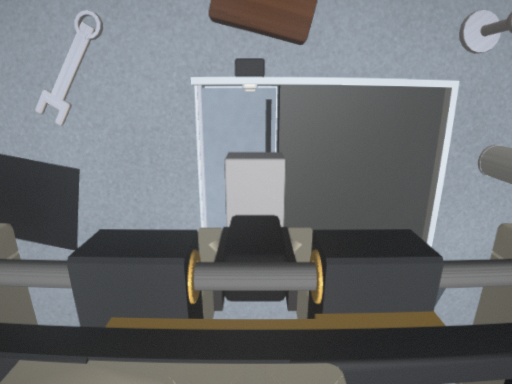

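```bash
python3 -m creep '{"jaw":[1,1,1,1,1,1,1,1,1,1],"translation":[[0,-0.025,0.005],[0,-0.032,0.006],[0,-0.032,0.006],[0,-0.032,0.006],[0,-0.032,0.006],[0,-0.032,0.006],[0,-0.032,0.006],[0,-0.032,0.006],[0,-0.025,0.005],[0,0,0]],"roll":[0,0,0,0,0,0,0.08,0.08,0.08,0.1]}';python3 - <<'E'
from h import *
plan([.441,.358,.0415],74.1)
E
```

```text
time_s: 26.1
tcp_pos: [0.4536, 0.335, 0.2326]
eef_rot: [70.5, 89.9, -125.4]
contact_force: [-0.4, -0.6, -1.8]
gripper_width: 0.0278
t=26.1 tcp [0.4536 0.335  0.2326] jaw -105.92 tiltx [-8.0e-04 -1.1e-03 -1.0e+00] F [-0.4 -0.6 -1.8] w 0.0278 j6 18
roll -0.0003 trans [ 0.1911 -0.0189  0.0184]
```

```bash
python3 -m creep '{"jaw":[1,1,1,1,1,1,1,1,1,1],"translation":[[0,-0.01,0.01],[0.02,-0.009,0.0084],[0.03,0,0],[0.03,0,0],[0.03,0,0],[0.03,0,0],[0.025,0,0],[0.02,0,0],[0,0,0],[0,0,0]],"roll":[0,0,0,0,0,0,0,0,0,0]}';python3 - <<'E'
from h import *
plan([.441,.358,.0405],74.1)
cam('wrist','w15')
E
```

```text
time_s: 27.1
tcp_pos: [0.4417, 0.3557, 0.0489]
eef_rot: [91.5, 89.9, -104.3]
contact_force: [0.8, 0.2, -0.9]
gripper_width: 0.0278
t=27.1 tcp [0.4417 0.3557 0.0489] jaw -105.79 tiltx [-3.e-04 -1.e-03 -1.e+00] F [ 0.8  0.2 -0.9] w 0.0278 j6 16
roll 0.0020 trans [ 0.0084 -0.002   0.0013]
```

View pics/w15.png

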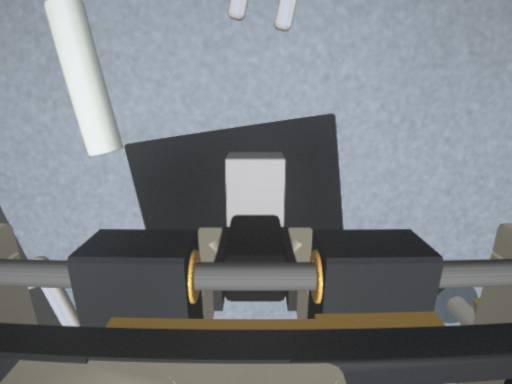

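Lower the last 8 mm gently, watch for contact.

```bash
python3 -m creep '{"jaw":[1,1,1,1,1,1,1,1,1,1],"translation":[[0.002,-0.002,0.001],[0.002,0,0],[0.002,0,0],[0.001,0,0],[0.001,0,0],[0,0,0],[0,0,0],[0,0,0],[0,0,0],[0,0,0]],"roll":[0,0,0,0,0,0,0,0,0,0]}';python3 - <<'E'
from h import *
plan([.441,.358,.0405],74.1)
E
```

```text
time_s: 28.15
tcp_pos: [0.4413, 0.3579, 0.0409]
eef_rot: [-112.3, 90.0, 51.9]
contact_force: [1.0, -0.3, -1.8]
gripper_width: 0.0282
t=28.1 tcp [0.4413 0.3579 0.0409] jaw -105.86 tiltx [ 1.e-04  1.e-04 -1.e+00] F [ 1.  -0.3 -1.8] w 0.0282 j6 15
roll 0.0007 trans [0.0004 0.     0.0003]
```

```bash
python3 -m creep '{"jaw":[1,1,1,1,1,1,1,1,1,1],"translation":[[0.0005,0,0],[0.0005,0,0],[0,0,0],[0,0,0],[0,0,0],[0,0,0],[0,0,0],[0,0,0],[0,0,0],[0,0,0]],"roll":[0,0,0,0,0,0,0,0,0,0]}';python3 - <<'E'
from h import *
plan([.441,.358,.0405],74.1)
E
```

```text
time_s: 29.15
tcp_pos: [0.4413, 0.3579, 0.0402]
eef_rot: [-128.0, 90.0, 36.2]
contact_force: [-0.6, -1.4, 6.1]
gripper_width: 0.0276
t=29.1 tcp [0.4413 0.3579 0.0402] jaw -105.85 tiltx [ 3.e-04  2.e-04 -1.e+00] F [-0.6 -1.4  6.1] w 0.0276 j6 15
roll 0.0008 trans [-0.0003  0.      0.0003]
```

```bash
python3 -m creep '{"jaw":[-0.5,-1,-1,-1,-1,-1,-1,-1,-1,-1],"translation":[[0,0,0],[0,0,0],[0,0,0],[0,0,0],[0,0,0],[0,0,0],[0,0,0],[0,0,0],[-0.01,0,0],[-0.02,0,0]],"roll":[0,0,0,0,0,0,0,0,0,0]}';python3 - <<'E'
from h import *
plan([.55,.1,.25])
cam('wrist','w16')
E
```

```text
time_s: 30.15
tcp_pos: [0.4406, 0.357, 0.0694]
eef_rot: [70.7, 89.8, -125.1]
contact_force: [-0.3, -0.3, 0.1]
gripper_width: 0.0878
t=30.1 tcp [0.4406 0.357  0.0694] jaw -105.87 tiltx [-0.0017 -0.0025 -1.    ] F [-0.3 -0.3  0.1] w 0.0878 j6 15
roll 0.0000 trans [-0.1802  0.2178 -0.1753]
```

View pics/w16.png

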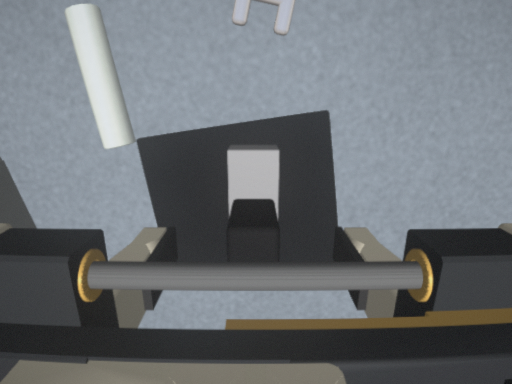

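```bash
python3 -m creep '{"jaw":[-1,-1,-1,-1,-1,-1,-1,-1,-1,-1],"translation":[[-0.03,0,0],[-0.04,0,0],[-0.04,0,0],[-0.04,0,0],[-0.04,0,0],[-0.03,0,0],[0,0,0],[0,0,0],[0,0,0],[0,0,0]],"roll":[0,0,0,0,0,0,-0.1,-0.12,-0.12,0]}';python3 - <<'E'
from h import *
plan([.5,-.15,.29],93.6)
E
```

```text
time_s: 31.2
tcp_pos: [0.4411, 0.3578, 0.2907]
eef_rot: [-126.0, 89.9, 57.8]
contact_force: [0.8, -0.7, 0.5]
gripper_width: 0.0878
t=31.2 tcp [0.4411 0.3578 0.2907] jaw -86.28 tiltx [ 5.e-04  8.e-04 -1.e+00] F [ 0.8 -0.7  0.5] w 0.0878 j6 35
roll 0.0022 trans [ 3.000e-04  5.104e-01 -2.690e-02]
```

```bash
python3 -m creep '{"jaw":[-1,-1,-1,-1,-1,-1,-1,-1,-1,-1],"translation":[[0,0.03,-0.002],[0,0.045,-0.003],[0,0.045,-0.003],[0,0.045,-0.003],[0,0.045,-0.003],[0,0.045,-0.003],[0,0.045,-0.003],[0,0.045,-0.003],[0,0.045,-0.003],[0,0.04,0]],"roll":[0,0,0,0,0,0,0,0,0,0]}';python3 - <<'E'
from h import *
plan([.5,-.25,.30],93.6)
cam('wrist','w17');c=cam('scene','s17')
crop(c,80,250,280,370,4,'cups17');c=cam('side','sd17')
E
```

```text
time_s: 32.2
tcp_pos: [0.4942, -0.0717, 0.2905]
eef_rot: [178.7, 90.0, 2.0]
contact_force: [0.3, 0.7, 0.2]
gripper_width: 0.0875
t=32.2 tcp [ 0.4942 -0.0717  0.2905] jaw -86.62 tiltx [ 9.e-04  0.e+00 -1.e+00] F [0.3 0.7 0.2] w 0.0875 j6 79
roll -0.0039 trans [-0.0095  0.1783  0.0054]
```

View pics/w17.png

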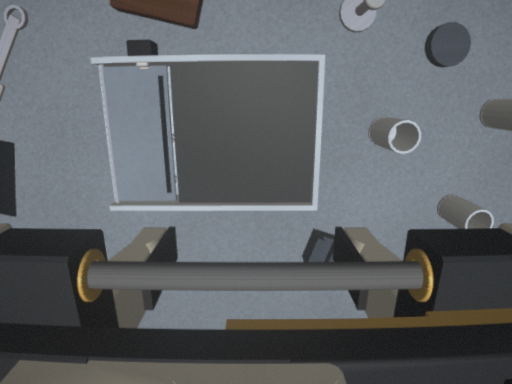

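View pics/s17.png

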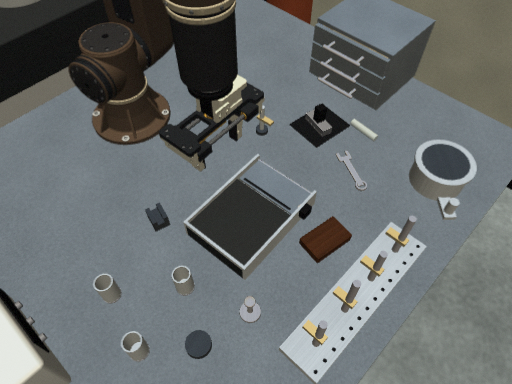

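View pics/cups17.png

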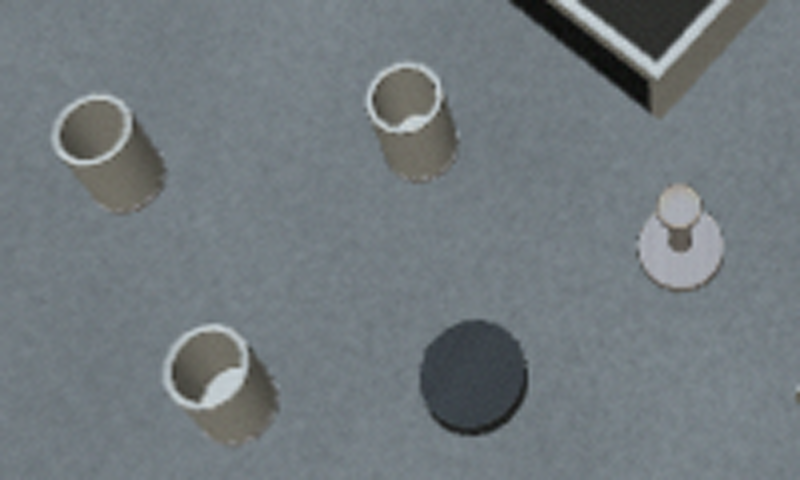

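Run:
```python
from h import *
w=cam('wrist');cs=cam('scene')
print('cupR wrist',onz(w,[[403.5,137]],.07), 'cupL',onz(w,[[478.5,222]],.07))
for n,uv in [('cupL',(93,130)),('cupR',(404,97)),('cupB',(207,366))]: print(n,onz(cs,up(uv,80,250,4),.07)[0].round(4))
plan([.5385,-.2535,.15],93.6)
```

```text
cupR wrist [[ 0.53620871 -0.25190727  0.07      ]] cupL [[ 0.43046441 -0.37874311  0.07      ]]
cupL [ 0.4341 -0.3817  0.07  ]
cupR [ 0.5409 -0.2546  0.07  ]
cupB [ 0.5792 -0.415   0.07  ]
t=32.5 tcp [ 0.4942 -0.0697  0.2901] jaw -86.56 tiltx [ 3.e-04  2.e-04 -1.e+00] F [-0.9 -0.4 -0.2] w 0.0876 j6 79
roll -0.0028 trans [ 0.1401  0.1862 -0.0326]
```

```bash
python3 -m creep '{"jaw":[-1,-1,-1,-1,-1,-1,-1,-1,-1,-1],"translation":[[0,0.02,-0.004],[0.01,0.03,-0.006],[0.02,0.03,-0.006],[0.025,0.03,-0.005],[0.025,0.03,-0.005],[0.02,0.025,-0.005],[0.02,0.02,0],[0,0,0],[0,0,0],[0,0,0]],"roll":[0,0,0,0,0,0,0,0,0,0]}';python3 - <<'E'
from h import *
plan([.5365,-.252,.031],93.6)
w=cam('wrist','w18')
import pickle; pickle.dump({k:w[k] for k in ('W','K','Dn')},open('w18.pkl','wb'))
E
```

```text
time_s: 33.45
tcp_pos: [0.5378, -0.2512, 0.1709]
eef_rot: [163.5, 89.9, -12.8]
contact_force: [0.3, 0.8, -1.1]
gripper_width: 0.0874
t=33.5 tcp [ 0.5378 -0.2512  0.1709] jaw -86.32 tiltx [ 1.5e-03 -3.0e-04 -1.0e+00] F [ 0.3  0.8 -1.1] w 0.0874 j6 100
roll 0.0014 trans [0.1399 0.0007 0.0016]
```

View pics/w18.png

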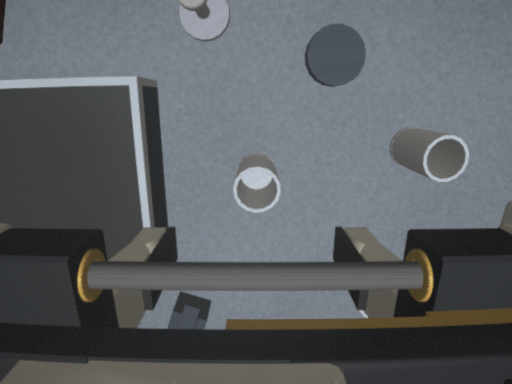

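Run:
```python
from h import *
import pickle; w=pickle.load(open('w18.pkl','rb'))
c=onz(w,[[257.5,190]],.07)[0]; print(c,onz(w,[[234.5,190],[280.5,190]],.07),onz(w,[[445.5,158]],.07))
plan([c[0],c[1],.031],93.6)
```

```text
[ 0.53752517 -0.25392153  0.07      ] [[ 0.53626822 -0.23406299  0.07      ]
 [ 0.53878327 -0.27378709  0.07      ]] [[ 0.57644664 -0.41381746  0.07      ]]
t=33.5 tcp [ 0.5379 -0.2512  0.1712] jaw -86.30 tiltx [ 2.e-03 -4.e-04 -1.e+00] F [0.5 1.2 0.2] w 0.0877 j6 100
roll 0.0017 trans [0.1402 0.0026 0.0008]
```

```bash
python3 -m creep '{"jaw":[-1,-1,-1,-1,-1,-1,-1,-1,-1,-1],"translation":[[0.015,0.002,0.001],[0.02,0,0],[0.02,0,0],[0.02,0,0],[0.02,0,0],[0.02,0,0],[0.015,0,0],[0.01,0,0],[0,0,0],[0,0,0]],"roll":[0,0,0,0,0,0,0,0,0,0]}' 20; python3 -m creep '{"jaw":[1,1,1,1,1,1,1,1,1,1],"translation":[[0,0,0],[0,0,0],[0,0,0],[0,0,0],[0,0,0],[0,0,0],[0,0,0],[0,0,0],[0,0,0],[0,0,0]],"roll":[0,0,0,0,0,0,0,0,0,0]}' 20;python3 - <<'E'
from h import *
plan(S2W(0,30,.17),93.6)
w=cam('wrist','w19')
E
```

```text
time_s: 34.5
tcp_pos: [0.5368, -0.2541, 0.0308]
eef_rot: [160.3, 89.9, -16.0]
contact_force: [0.0, 0.7, 0.4]
gripper_width: 0.0874
time_s: 35.5
tcp_pos: [0.536, -0.2543, 0.0299]
eef_rot: [-11.1, 90.0, 172.5]
contact_force: [-1.3, 0.3, 0.3]
gripper_width: 0.0419
t=35.5 tcp [ 0.536  -0.2543  0.0299] jaw -86.38 tiltx [-1.e-04  0.e+00 -1.e+00] F [-1.3  0.3  0.3] w 0.0419 j6 100
roll 0.0003 trans [-0.1401 -0.229  -0.    ]
```

View pics/w19.png

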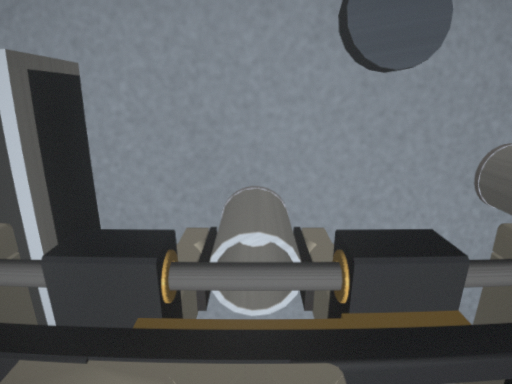

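```bash
python3 -m creep '{"jaw":[1,1,1,1,1,1,1,1,1,1],"translation":[[-0.015,0,0],[-0.03,0,0],[-0.03,0,0],[-0.03,0,0],[-0.025,-0.015,0],[-0.01,-0.03,0],[0,-0.035,0],[0,-0.035,0],[0,-0.035,0],[0,-0.035,0]],"roll":[0,0,0,0,0,0,0,0,0,0]}' 20;python3 - <<'E'
from h import *
plan(S2W(0,30,.0805),93.6)
E
```

```text
time_s: 36.55
tcp_pos: [0.5239, -0.0684, 0.1698]
eef_rot: [-69.8, 90.0, 113.8]
contact_force: [0.8, 0.2, -1.1]
gripper_width: 0.0418
t=36.5 tcp [ 0.5239 -0.0684  0.1698] jaw -86.40 tiltx [-1.e-04  2.e-04 -1.e+00] F [ 0.8  0.2 -1.1] w 0.0418 j6 80
roll 0.0001 trans [ 0.0893 -0.0427 -0.0005]
```

```bash
python3 -m creep '{"jaw":[1,1,1,1,1,1,1,1,1,1],"translation":[[0,-0.02,0],[0,-0.022,0],[0.015,0,0],[0.02,0,0],[0.02,0,0],[0.02,0,0],[0.01,0,0],[0.004,0,0],[0.002,0,0],[0,0,0]],"roll":[0,0,0,0,0,0,0,0,0,0]}' 20;python3 - <<'E'
from h import *
plan(S2W(0,30,.0745),93.6)
E
```

```text
time_s: 37.55
tcp_pos: [0.5222, -0.0277, 0.0793]
eef_rot: [-173.8, 90.0, 9.8]
contact_force: [-0.2, 0.3, -1.5]
gripper_width: 0.0418
t=37.5 tcp [ 0.5222 -0.0277  0.0793] jaw -86.37 tiltx [ 7.e-04  1.e-04 -1.e+00] F [-0.2  0.3 -1.5] w 0.0418 j6 75
roll 0.0005 trans [ 0.0048 -0.002   0.0003]
```

```bash
python3 -m creep '{"jaw":[1,1,1,1,1,1,1,1,1,1],"translation":[[0.001,0,0],[0.001,0,0],[0.001,0,0],[0.001,0,0],[0.0005,0,0],[0,0,0],[0,0,0],[0,0,0],[0,0,0],[0,0,0]],"roll":[0,0,0,0,0,0,0,0,0,0]}' 20;python3 - <<'E'
from h import *
plan(S2W(0,30,.0745),93.6)
E
```

```text
time_s: 38.55
tcp_pos: [0.5219, -0.0277, 0.0748]
eef_rot: [-178.4, 90.0, 5.2]
contact_force: [-1.2, 0.3, 6.1]
gripper_width: 0.0417
t=38.5 tcp [ 0.5219 -0.0277  0.0748] jaw -86.37 tiltx [ 5.e-04  0.e+00 -1.e+00] F [-1.2  0.3  6.1] w 0.0417 j6 75
roll 0.0005 trans [ 0.0003 -0.002   0.0001]
```

Contact at 6 N on the tray: release and rise.

```bash
python3 -m creep '{"jaw":[0,-0.5,-1,-1,-1,-1,-1,-1,-1,-1],"translation":[[0,0,0],[0,0,0],[0,0,0],[0,0,0],[0,0,0],[0,0,0],[-0.02,0,0],[-0.03,0,0],[-0.035,0,0],[-0.035,0,0]],"roll":[0,0,0,0,0,0,0,0,0,0]}' 20;python3 - <<'E'
from h import *
plan([.434,-.38,.2],93.6)
cs=cam('scene','s20');cam('wrist','w20');crop(cs,80,250,280,370,4,'cups20')
E
```

```text
time_s: 39.55
tcp_pos: [0.5214, -0.0279, 0.1955]
eef_rot: [15.3, 90.0, -161.1]
contact_force: [1.4, 0.1, -0.2]
gripper_width: 0.0874
t=39.5 tcp [ 0.5214 -0.0279  0.1955] jaw -86.38 tiltx [-6.e-04 -2.e-04 -1.e+00] F [ 1.4  0.1 -0.2] w 0.0874 j6 75
roll 0.0004 trans [-0.0044  0.3459  0.1094]
```

View pics/s20.png

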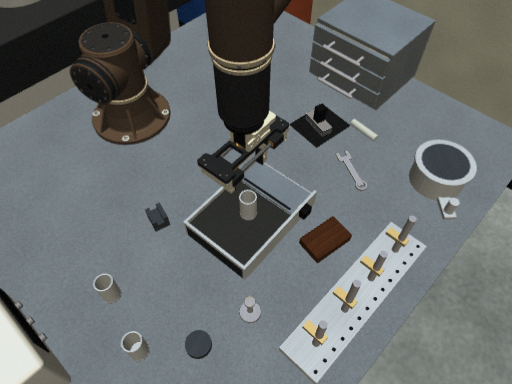

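View pics/w20.png

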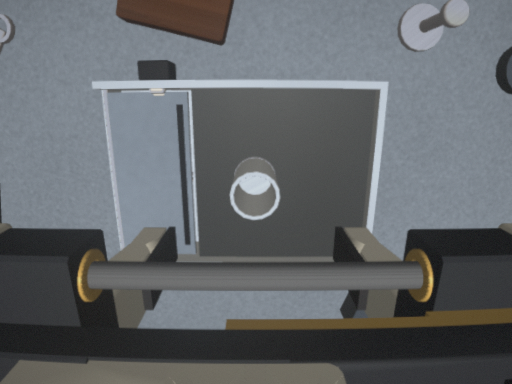

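View pics/cups20.png

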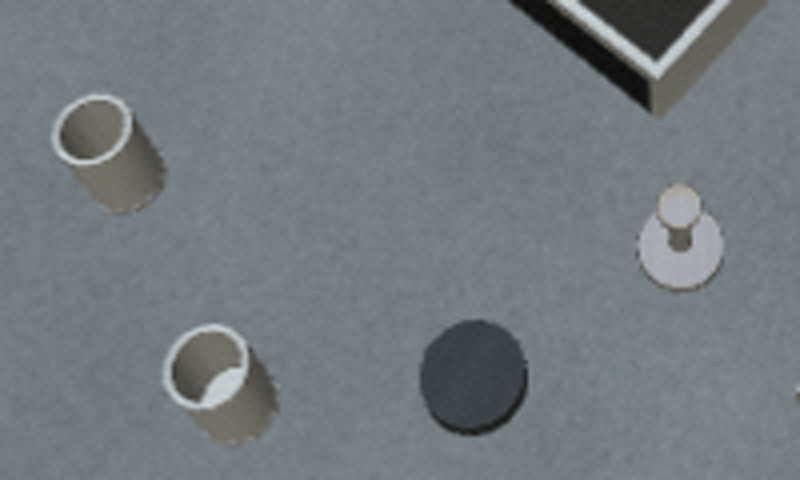

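```bash
python3 -m creep '{"jaw":[-1,-1,-1,-1,-1,-1,-1,-1,-1,-1],"translation":[[-0.02,0,0],[-0.02,0,0],[0,0,0],[0,0,0],[0,0,0],[0,0,0],[0,0,0],[0,0,0],[0,0,0],[0,0,0]],"roll":[0.14,0.14,0.14,0.14,0.14,0.14,0.14,0.14,0.14,0.14]}' 20;python3 - <<'E'
from h import *
plan([.43,-.34,.235])
plan([.43,-.34,.235],5)
print(get_state()['joints'].round(0))
E
```

```text
time_s: 40.65
tcp_pos: [0.5216, -0.0278, 0.2339]
eef_rot: [70.4, 90.0, 173.4]
contact_force: [0.3, 0.5, -0.6]
gripper_width: 0.0877
t=40.6 tcp [ 0.5216 -0.0278  0.2339] jaw -166.93 tiltx [-4.e-04  0.e+00 -1.e+00] F [ 0.3  0.5 -0.6] w 0.0877 j6 -5
roll 0.0000 trans [-0.001   0.1598 -0.2834]
t=40.6 tcp [ 0.5216 -0.0278  0.2339] jaw -166.93 tiltx [-4.e-04  0.e+00 -1.e+00] F [ 0.3  0.5 -0.6] w 0.0877 j6 -5
roll 0.1409 trans [-0.001   0.1185 -0.303 ]
[ 18.   6. -18.  -0. -66.  -5.]
```

```bash
python3 -m creep '{"jaw":[-1,-1,-1,-1,-1,-1,-1,-1,-1,-1],"translation":[[0,0.014,-0.025],[0,0.02,-0.035],[0,0.02,-0.035],[0,0.02,-0.035],[0,0.02,-0.035],[0,0.02,-0.035],[0,0.02,-0.035],[0,0.016,-0.03],[0,0.01,-0.018],[0,0,0]],"roll":[0,0,0,0,0,0,0,0,0,0]}' 20;python3 - <<'E'
from h import *
plan([.43,-.38,.17])
w=cam('wrist','w21')
import pickle; pickle.dump({k:w[k] for k in ('W','K','Dn')},open('w21.pkl','wb'))
cam('scene','s21');cam('side','sd21')
E
```

```text
time_s: 41.65
tcp_pos: [0.4307, -0.3422, 0.2336]
eef_rot: [66.1, 89.9, 169.3]
contact_force: [-0.7, -0.1, 0.7]
gripper_width: 0.0877
t=41.6 tcp [ 0.4307 -0.3422  0.2336] jaw -166.76 tiltx [-1.1e-03  2.0e-04 -1.0e+00] F [-0.7 -0.1  0.7] w 0.0877 j6 31
roll 0.0000 trans [ 0.0636  0.0093 -0.0367]
```

View pics/w21.png

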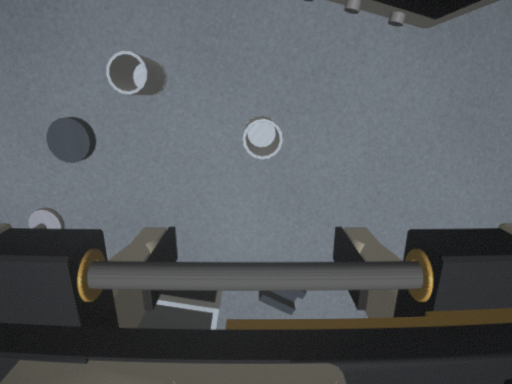

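View pics/s21.png

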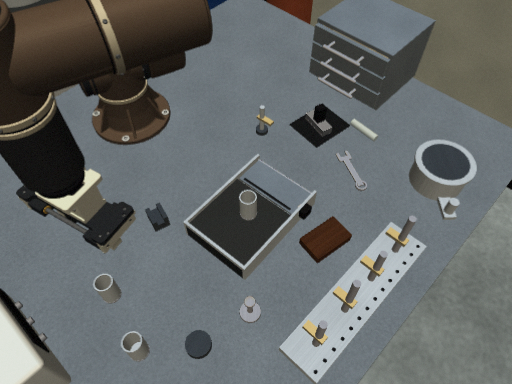

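View pics/sd21.png

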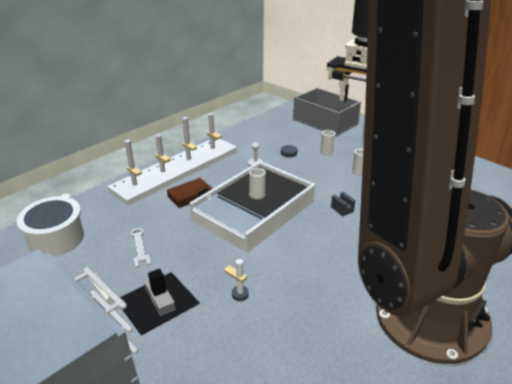

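Run:
```python
from h import *
import pickle; w=pickle.load(open('w21.pkl','rb'));cs=cam('scene')
for z in (0,.05,.1): print(z,onz(w,[[353,8],[397,18],[430,25],[512,0]],z)[:,:2].round(3).tolist())
crop(cs,0,260,150,384,5,'box')
print('cup',onz(w,[[263,138.5]],.07), onz(w,[[127,72]],.07))
```

```text
0 [[0.36, -0.543], [0.307, -0.546], [0.266, -0.55], [0.176, -0.605]]
0.05 [[0.371, -0.527], [0.325, -0.53], [0.289, -0.533], [0.21, -0.581]]
0.1 [[0.382, -0.511], [0.343, -0.513], [0.312, -0.516], [0.245, -0.557]]
cup [[ 0.42938619 -0.38139256  0.07      ]] [[ 0.57512327 -0.41504722  0.07      ]]
```

View pics/box.png

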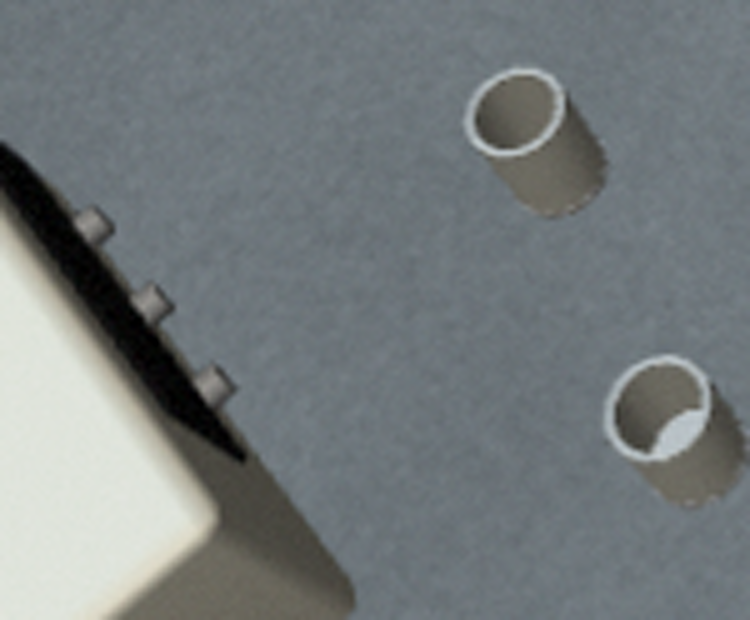

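```bash
python3 - <<'E'
from h import *
plan([.430,-.3805,.030])
E
python3 -m creep '{"jaw":[-1,-1,-1,-1,-1,-1,-1,-1,-1,-1],"translation":[[0.01,0.009,-0.017],[0.02,0,-0.02],[0.03,0,0],[0.03,0,0],[0,0,0],[0,0,0],[0,0,0],[0,0,0],[0,0,0],[0,0,0]],"roll":[0,0,0,0,0,0,0,0,0,0]}' 20;python3 - <<'E'
from h import *
plan([.430,-.3805,.030])
w=cam('wrist','w22')
import pickle; pickle.dump({k:w[k] for k in ('W','K','Dn')},open('w22.pkl','wb'))
E
```

```text
t=41.9 tcp [ 0.4318 -0.3396  0.2342] jaw -166.57 tiltx [-2.e-04  2.e-04 -1.e+00] F [-0.1  0.7  0.5] w 0.0876 j6 31
roll 0.0000 trans [ 0.2042  0.0112 -0.0394]
time_s: 42.85
tcp_pos: [0.4318, -0.3784, 0.1452]
eef_rot: [-126.6, 89.9, -23.2]
contact_force: [0.1, 0.0, -0.4]
gripper_width: 0.0874
t=42.9 tcp [ 0.4318 -0.3784  0.1452] jaw -166.59 tiltx [ 1.2e-03 -5.0e-04 -1.0e+00] F [ 0.1  0.  -0.4] w 0.0874 j6 35
roll 0.0000 trans [ 0.1152  0.0024 -0.0016]
```

View pics/w22.png

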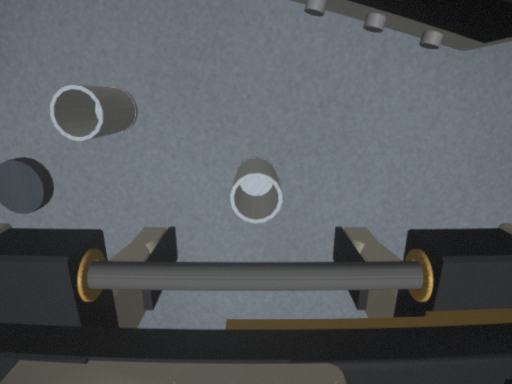

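Run:
```python
from h import *
import pickle; w=pickle.load(open('w22.pkl','rb'))
c=onz(w,[[256.5,198]],.07)[0];print(c); plan([c[0],c[1],.030])
```

```text
[ 0.42954914 -0.38112314  0.07      ]
t=42.9 tcp [ 0.4317 -0.3783  0.1449] jaw -166.59 tiltx [ 9.e-04 -4.e-04 -1.e+00] F [ 0.4 -0.6 -0.5] w 0.0880 j6 35
roll 0.0000 trans [ 0.1149  0.0029 -0.0021]
```

```bash
python3 -m creep '{"jaw":[-1,-1,-1,-1,-1,-1,-1,-1,-1,-1],"translation":[[0.015,0.002,-0.002],[0.02,0,0],[0.02,0,0],[0.02,0,0],[0.02,0,0],[0.015,0,0],[0.005,0,0],[0,0,0],[0,0,0],[0,0,0]],"roll":[0,0,0,0,0,0,0,0,0,0]}' 20; python3 -m creep '{"jaw":[1,1,1,1,1,1,1,1,1,1],"translation":[[0,0,0],[0,0,0],[0,0,0],[0,0,0],[0,0,0],[0,0,0],[0,0,0],[0,0,0],[0,0,0],[-0.005,0,0]],"roll":[0,0,0,0,0,0,0,0,0,0]}' 20;python3 - <<'E'
from h import *
plan([.45,-.25,.18])
plan(S2W(-56,-20,.18))
w=cam('wrist','w23')
E
```

```text
time_s: 43.9
tcp_pos: [0.4307, -0.381, 0.0304]
eef_rot: [-130.8, 89.9, -27.4]
contact_force: [1.0, 0.3, 1.0]
gripper_width: 0.0877
time_s: 44.9
tcp_pos: [0.4293, -0.3803, 0.0338]
eef_rot: [48.4, 89.9, 151.8]
contact_force: [-0.5, 0.1, -2.2]
gripper_width: 0.0425
t=44.9 tcp [ 0.4293 -0.3803  0.0338] jaw -166.60 tiltx [-1.6e-03  9.0e-04 -1.0e+00] F [-0.5  0.1 -2.2] w 0.0425 j6 35
roll 0.0000 trans [-0.1461 -0.0501  0.1221]
t=44.9 tcp [ 0.4293 -0.3803  0.0338] jaw -166.60 tiltx [-1.6e-03  9.0e-04 -1.0e+00] F [-0.5  0.1 -2.2] w 0.0425 j6 35
roll 0.0000 trans [-0.146  -0.1081  0.2839]
```

View pics/w23.png

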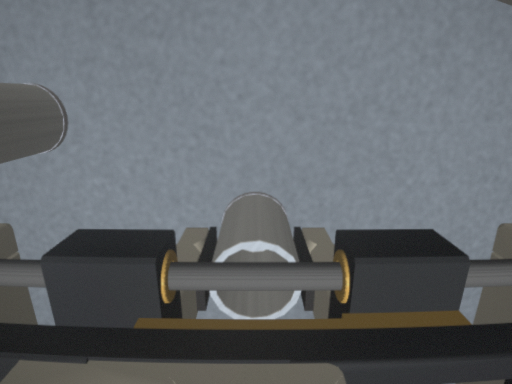

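```bash
python3 -m creep '{"jaw":[1,1,1,1,1,1,1,1,1,1],"translation":[[-0.03,0,0],[-0.04,0,0],[-0.04,0,0],[-0.034,-0.008,0.02],[0,-0.014,0.037],[0,-0.015,0.04],[0,-0.015,0.04],[0,-0.015,0.04],[0,-0.015,0.04],[0,-0.012,0.03]],"roll":[0,0,0,0,0,0,0,0,0,0]}' 20;python3 - <<'E'
from h import *
plan(S2W(-56,-20,.078))
E
```

```text
time_s: 45.95
tcp_pos: [0.4639, -0.1165, 0.1787]
eef_rot: [-68.1, 90.0, 35.3]
contact_force: [0.2, -0.8, -0.8]
gripper_width: 0.0421
t=46.0 tcp [ 0.4639 -0.1165  0.1787] jaw -166.55 tiltx [ 5.e-04  3.e-04 -1.e+00] F [ 0.2 -0.8 -0.8] w 0.0421 j6 4
roll 0.0000 trans [ 0.1007 -0.0136  0.0351]
```

```bash
python3 - <<'E'
from h import *
plan(S2W(-56,-27,.078))
E
python3 -m creep '{"jaw":[1,1,1,1,1,1,1,1,1,1],"translation":[[0,-0.006,0.014],[0,-0.006,0.014],[0.02,0,0],[0.025,0,0],[0.025,0,0],[0.02,0,0],[0.007,0,0],[0.003,0,0],[0,0,0],[0,0,0]],"roll":[0,0,0,0,0,0,0,0,0,0]}' 20;python3 - <<'E'
from h import *
plan(S2W(-56,-27,.074)); print(W2S(get_state()['tcp_pos']))
E
```

```text
t=46.0 tcp [ 0.4639 -0.1165  0.1787] jaw -166.55 tiltx [ 5.e-04  3.e-04 -1.e+00] F [ 0.2 -0.8 -0.8] w 0.0421 j6 4
roll 0.0000 trans [ 0.1007 -0.0124  0.0282]
time_s: 46.95
tcp_pos: [0.4701, -0.0885, 0.0793]
eef_rot: [-97.0, 89.9, 6.4]
contact_force: [0.1, 0.6, -0.4]
gripper_width: 0.042
t=47.0 tcp [ 0.4701 -0.0885  0.0793] jaw -166.59 tiltx [ 1.6e-03  2.0e-04 -1.0e+00] F [ 0.1  0.6 -0.4] w 0.0420 j6 0
roll 0.0000 trans [0.0053 0.0001 0.0025]
[-55.44820085 -29.3994925 ]
```

```bash
python3 -m creep '{"jaw":[1,1,1,1,1,1,1,1,1,1],"translation":[[0.001,0,0],[0.001,0,0],[0.001,0,0],[0.001,0,0],[0.001,0,0],[0.0005,0,0],[0,0,0],[0,0,0],[0,0,0],[0,0,0]],"roll":[0,0,0,0,0,0,0,0,0,0]}' 20;python3 - <<'E'
from h import *
plan(S2W(-56,-27,.074)); print(W2S(get_state()['tcp_pos']))
E
```

```text
time_s: 47.95
tcp_pos: [0.4696, -0.0886, 0.0742]
eef_rot: [-127.4, 90.0, -24.0]
contact_force: [-5.1, 2.1, 15.9]
gripper_width: 0.0419
t=48.0 tcp [ 0.4696 -0.0886  0.0742] jaw -166.56 tiltx [ 7.e-04 -3.e-04 -1.e+00] F [-5.1  2.1 15.9] w 0.0419 j6 0
roll 0.0000 trans [ 0.0002 -0.0003  0.0024]
[-55.91466783 -29.45308045]
```

```bash
python3 -m creep '{"jaw":[1,1,0,-0.4,-0.6,-0.6,-0.6,-0.6,-0.8,-1],"translation":[[-0.0007,0,0],[0,0,0],[0,0,0],[0,0,0],[0,0,0],[0,0,0],[-0.02,0,0],[-0.03,0,0],[-0.035,0,0],[-0.035,0,0]],"roll":[0,0,0,0,0,0,0,0,0,0]}' 20;python3 - <<'E'
from h import *
plan([.575,-.36,.2])
cs=cam('scene','s24');cam('wrist','w24');crop(cs,80,250,280,370,4,'cups24')
E
```

```text
time_s: 48.95
tcp_pos: [0.469, -0.0887, 0.1946]
eef_rot: [89.5, 90.0, -167.1]
contact_force: [0.6, -1.4, -0.5]
gripper_width: 0.0809
t=49.0 tcp [ 0.469  -0.0887  0.1946] jaw -166.59 tiltx [-8.e-04 -2.e-04 -1.e+00] F [ 0.6 -1.4 -0.5] w 0.0809 j6 0
roll 0.0000 trans [-0.0054 -0.0402 -0.2885]
```

View pics/s24.png

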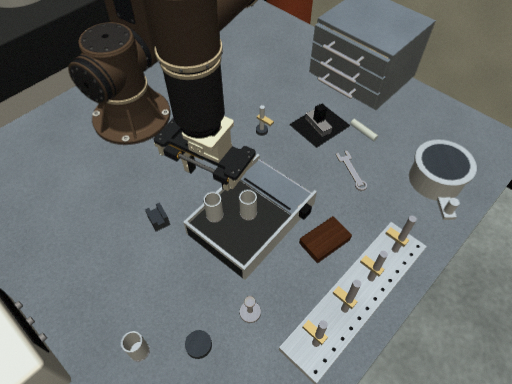

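View pics/w24.png

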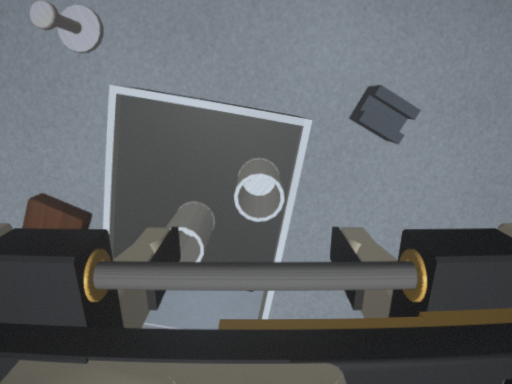

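```bash
python3 -m creep '{"jaw":[-1,-1,-1,-1,-1,-1,-1,-1,-1,-1],"translation":[[-0.02,0,0],[-0.02,-0.004,-0.02],[0,-0.006,-0.035],[0,-0.006,-0.038],[0,-0.006,-0.038],[0,-0.006,-0.038],[0,-0.006,-0.038],[0,-0.006,-0.035],[0,0,-0.02],[0,0,0]],"roll":[0,0,0,0,0,0,0,0,0,0]}' 20;python3 - <<'E'
from h import *
plan([.576,-.4145,.17])
w=cam('wrist','w25')
import pickle; pickle.dump({k:w[k] for k in ('W','K','Dn')},open('w25.pkl','wb'))
E
```

```text
time_s: 50.05
tcp_pos: [0.5691, -0.3365, 0.2316]
eef_rot: [67.9, 89.9, 171.2]
contact_force: [-0.8, 0.6, -1.1]
gripper_width: 0.0878
t=50.0 tcp [ 0.5691 -0.3365  0.2316] jaw -166.74 tiltx [-2.2e-03  3.0e-04 -1.0e+00] F [-0.8  0.6 -1.1] w 0.0878 j6 27
roll 0.0000 trans [ 0.0615  0.011  -0.0776]
```

View pics/w25.png

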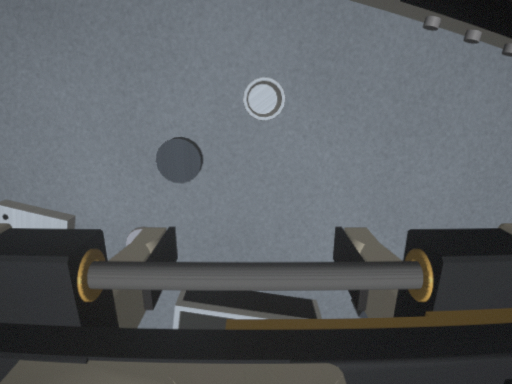

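Run:
```python
from h import *
import pickle; w=pickle.load(open('w25.pkl','rb'))
c=onz(w,[[264,99]],.07)[0];print(c); plan([c[0],c[1],.15])
```

```text
[ 0.57589971 -0.4140028   0.07      ]
t=50.1 tcp [ 0.5687 -0.3352  0.2319] jaw -166.71 tiltx [-2.e-03  7.e-04 -1.e+00] F [ 0.1  0.  -0.7] w 0.0875 j6 27
roll 0.0000 trans [ 0.0818  0.011  -0.0784]
```

```bash
python3 -m creep '{"jaw":[-1,-1,-1,-1,-1,-1,-1,-1,-1,-1],"translation":[[0,0.004,-0.024],[0.01,0.004,-0.028],[0.025,0.003,-0.026],[0.025,0,0],[0.025,0,0],[0,0,0],[0,0,0],[0,0,0],[0,0,0],[0,0,0]],"roll":[0,0,0,0,0,0,0,0,0,0]}' 20;python3 - <<'E'
from h import *
plan([.5755,-.414,.030])
w=cam('wrist','w26')
import pickle; pickle.dump({k:w[k] for k in ('W','K','Dn')},open('w26.pkl','wb'))
E
```

```text
time_s: 51.1
tcp_pos: [0.5771, -0.4126, 0.15]
eef_rot: [-126.7, 89.9, -23.3]
contact_force: [-0.4, 0.6, 0.0]
gripper_width: 0.0876
t=51.1 tcp [ 0.5771 -0.4126  0.15  ] jaw -166.57 tiltx [ 1.9e-03 -8.0e-04 -1.0e+00] F [-0.4  0.6  0. ] w 0.0876 j6 33
roll 0.0000 trans [ 0.12    0.002  -0.0009]
```

View pics/w26.png

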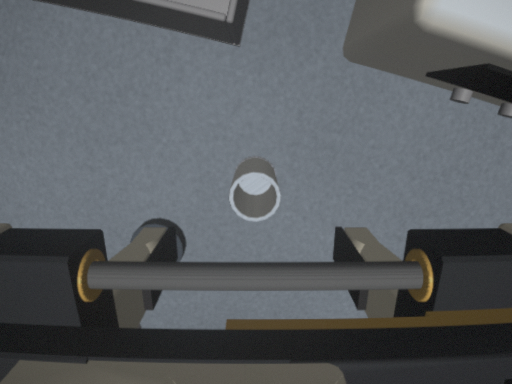

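```bash
python3 -m creep '{"jaw":[-1,-1,-1,-1,-1,-1,-1,-1,-1,-1],"translation":[[0.015,0.001,-0.001],[0.02,0,0],[0.02,0,0],[0.02,0,0],[0.02,0,0],[0.015,0,0],[0.008,0,0],[0,0,0],[0,0,0],[0,0,0]],"roll":[0,0,0,0,0,0,0,0,0,0]}' 20; python3 -m creep '{"jaw":[1,1,1,1,1,1,1,1,1,1],"translation":[[0,0,0],[0,0,0],[0,0,0],[0,0,0],[0,0,0],[0,0,0],[0,0,0],[0,0,0],[0,0,0],[0,0,0]],"roll":[0,0,0,0,0,0,0,0,0,0]}' 20;python3 - <<'E'
from h import *
plan(S2W(56,-27,.18))
plan(S2W(56,-27,.18),93.6)
E
```

```text
time_s: 52.15
tcp_pos: [0.5764, -0.4141, 0.0317]
eef_rot: [-130.2, 89.9, -26.7]
contact_force: [0.1, -0.7, -0.3]
gripper_width: 0.0878
time_s: 53.15
tcp_pos: [0.5759, -0.4138, 0.0306]
eef_rot: [-118.9, 90.0, -15.5]
contact_force: [0.5, 0.3, -0.1]
gripper_width: 0.0409
t=53.1 tcp [ 0.5759 -0.4138  0.0306] jaw -166.59 tiltx [ 2.e-04 -1.e-04 -1.e+00] F [ 0.5  0.3 -0.1] w 0.0409 j6 33
roll 0.0000 trans [-0.1495 -0.0828  0.3243]
t=53.1 tcp [ 0.5759 -0.4138  0.0306] jaw -166.59 tiltx [ 2.e-04 -1.e-04 -1.e+00] F [ 0.5  0.3 -0.1] w 0.0409 j6 33
roll -1.3996 trans [-0.1495 -0.3336 -0.0263]
```

```bash
python3 -m creep '{"jaw":[1,1,1,1,1,1,1,1,1,1],"translation":[[-0.02,0,0],[-0.04,0,0],[-0.045,0,0],[-0.045,-0.004,0.02],[0,-0.01,0.035],[0,-0.011,0.043],[0,-0.011,0.043],[0,-0.011,0.043],[0,-0.011,0.043],[0,-0.008,0.03]],"roll":[0,0,0,0,0,0,0,0,0,0]}' 20;python3 - <<'E'
from h import *
plan(S2W(56,-27,.18))
E
```

```text
time_s: 54.15
tcp_pos: [0.5796, -0.146, 0.1804]
eef_rot: [45.2, 90.0, 148.7]
contact_force: [-0.4, -0.5, -1.8]
gripper_width: 0.0407
t=54.1 tcp [ 0.5796 -0.146   0.1804] jaw -166.54 tiltx [-7.e-04  4.e-04 -1.e+00] F [-0.4 -0.5 -1.8] w 0.0407 j6 9
roll 0.0000 trans [ 0.0004 -0.0171  0.0647]
```

```bash
python3 -m creep '{"jaw":[1,1,1,1,1,1,1,1,1,1],"translation":[[0,-0.007,0.025],[0,-0.007,0.025],[0,-0.003,0.014],[0.02,0,0],[0.025,0,0],[0.025,0,0],[0.02,0,0],[0.008,0,0],[0.002,0,0],[0,0,0]],"roll":[0,0,0,0,0,0,0,0,0,0]}' 20;python3 - <<'E'
from h import *
plan(S2W(56,-27,.0755)); print(W2S(get_state()['tcp_pos']))
E
```

```text
time_s: 55.15
tcp_pos: [0.5824, -0.0825, 0.081]
eef_rot: [-128.2, 90.0, -24.8]
contact_force: [-0.3, 1.0, -2.4]
gripper_width: 0.0411
t=55.1 tcp [ 0.5824 -0.0825  0.081 ] jaw -166.60 tiltx [ 3.e-04 -2.e-04 -1.e+00] F [-0.3  1.  -2.4] w 0.0411 j6 2
roll 0.0000 trans [0.0055 0.0004 0.0036]
[ 56.97090987 -30.441489  ]
```

```bash
python3 -m creep '{"jaw":[1,1,1,1,1,1,1,1,1,1],"translation":[[0.001,0,0],[0.001,0,0],[0.001,0,0],[0.001,0,0],[0.0005,0,0],[0.0005,0,0],[0,0,0],[0,0,0],[0,0,0],[0,0,0]],"roll":[0,0,0,0,0,0,0,0,0,0]}' 20;python3 - <<'E'
from h import *
plan(S2W(56,-27,.0755)); print(W2S(get_state()['tcp_pos']))
E
```

```text
time_s: 56.15
tcp_pos: [0.582, -0.0823, 0.0755]
eef_rot: [99.6, 90.0, -157.0]
contact_force: [-0.3, 0.3, -1.6]
gripper_width: 0.0405
t=56.1 tcp [ 0.582  -0.0823  0.0755] jaw -166.59 tiltx [-1.e-04 -0.e+00 -1.e+00] F [-0.3  0.3 -1.6] w 0.0405 j6 2
roll 0.0000 trans [0.     0.0001 0.0033]
[ 56.61113044 -30.23661061]
```

```bash
python3 -m creep '{"jaw":[1,1,1,1,1,1,1,1,1,1],"translation":[[0.0005,0,0],[0.0005,0,0],[0,0,0],[0,0,0],[0,0,0],[0,0,0],[0,0,0],[0,0,0],[0,0,0],[0,0,0]],"roll":[0,0,0,0,0,0,0,0,0,0]}' 20;python3 - <<'E'
from h import *
plan(S2W(56,-27,.0755)); print(W2S(get_state()['tcp_pos']))
E
```

```text
time_s: 57.15
tcp_pos: [0.5821, -0.0823, 0.0755]
eef_rot: [-123.3, 90.0, -19.9]
contact_force: [-2.8, 1.6, 6.5]
gripper_width: 0.0404
t=57.1 tcp [ 0.5821 -0.0823  0.0755] jaw -166.57 tiltx [ 4.e-04 -1.e-04 -1.e+00] F [-2.8  1.6  6.5] w 0.0404 j6 2
roll 0.0000 trans [-0.      0.0001  0.0033]
[ 56.68819869 -30.21958074]
```

```bash
python3 -m creep '{"jaw":[0.2,-0.3,-0.5,-0.5,-0.5,-0.5,-0.5,-0.8,-1,-1],"translation":[[0,0,0],[0,0,0],[0,0,0],[0,0,0],[0,0,0],[0,0,0],[-0.02,0,0],[-0.03,0,0],[-0.04,0,0],[-0.04,0,0]],"roll":[0,0,0,0,0,0,0,0,0,0]}' 20; python3 -m creep '{"jaw":[-1,-1,-1,-1,-1,-1,-1,-1,-1,-1],"translation":[[-0.04,0,0],[-0.04,0,0],[-0.04,0,0],[0,0,-0.03],[0,0,-0.04],[0,0,-0.04],[0,0,-0.04],[0,0,-0.03],[0,0,0],[0,0,0]],"roll":[0,0,0,0,0,0,0,0,0,0]}' 20;python3 - <<'E'
from h import *
plan(S2W(56,-27,.0755))
cs=cam('scene','s28');crop(cs,170,90,350,280,4,'s28c');cd=cam('side','sd28');crop(cd,130,130,330,320,4,'sd28c');cam('wrist','w28')
E
```

```text
time_s: 58.15
tcp_pos: [0.5816, -0.0824, 0.2056]
eef_rot: [89.3, 89.9, -167.3]
contact_force: [1.7, 0.9, -1.0]
gripper_width: 0.084
time_s: 59.15
tcp_pos: [0.6236, -0.2581, 0.3237]
eef_rot: [61.9, 89.9, 165.2]
contact_force: [-0.6, -0.3, 0.0]
gripper_width: 0.0876
t=59.1 tcp [ 0.6236 -0.2581  0.3237] jaw -166.69 tiltx [-1.3e-03  3.0e-04 -1.0e+00] F [-0.6 -0.3  0. ] w 0.0876 j6 19
roll 0.0000 trans [ 0.2483 -0.0003  0.1838]
```

View pics/s28.png

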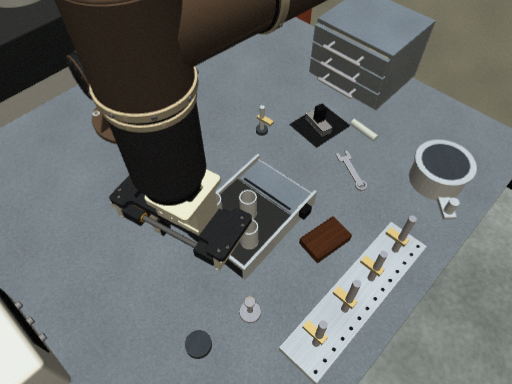

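View pics/s28c.png

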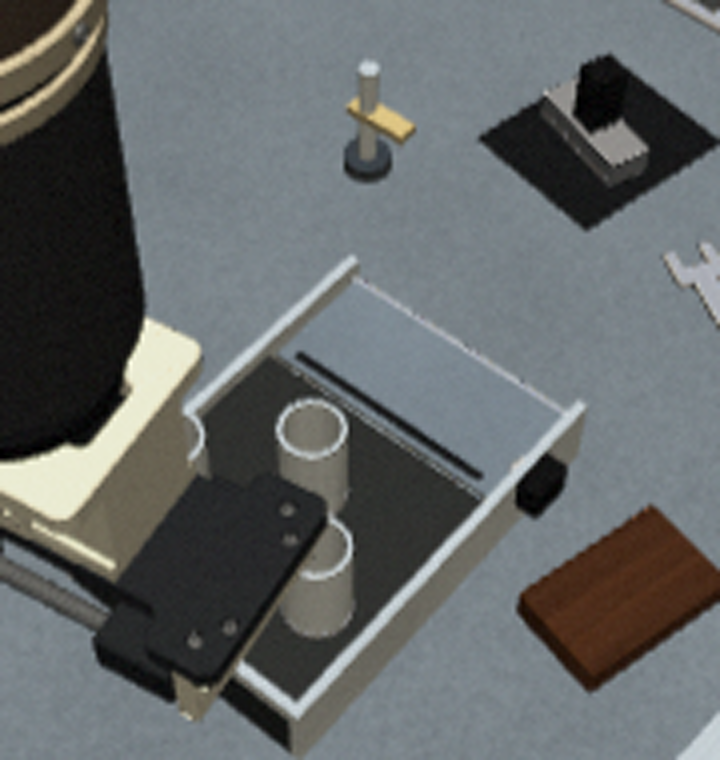

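View pics/sd28c.png

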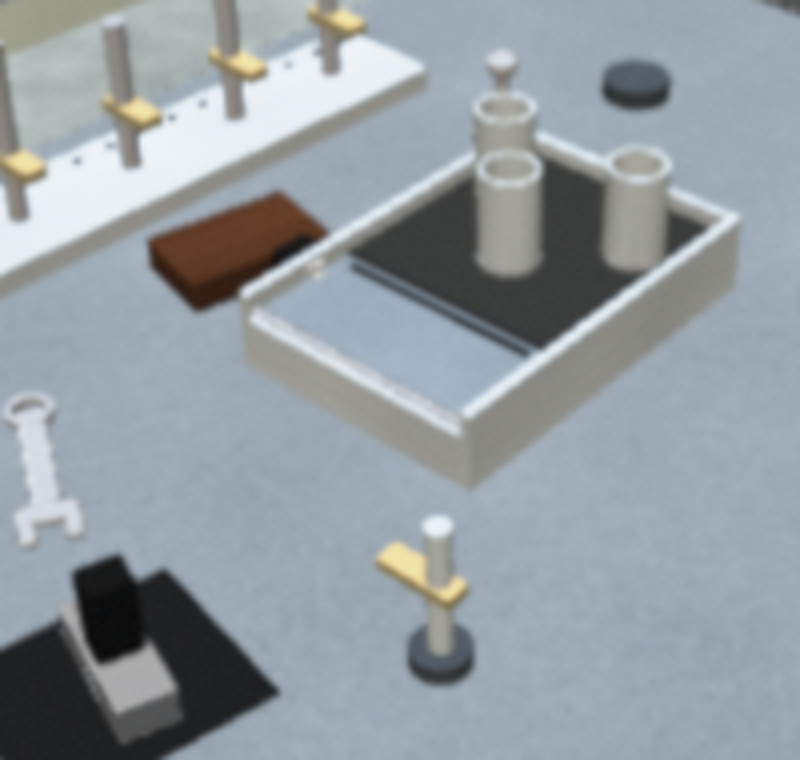

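View pics/sd28.png

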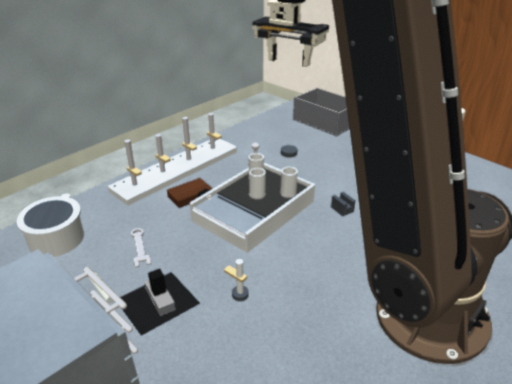

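Run:
```python
from h import *
print(close_job())
```

```text
the job is handed in; nothing more can be done
None
```

The job is handed in at about 59 s of the 210 s allowed, and everything asked was done in the order given. The close call gives no verdict, so this rests on my own images and force readings.

- **Chips:** I saw six on the tray and wiped them into the box with two scraper passes. The tray looked bare afterwards. Five chips were visible in the box; I take the sixth to be there too, as the gripper body hid that corner. The fingers stayed at least 30 mm above the tray surface while chips were on it.
- **Lid:** I pressed it down with the held scraper to its stop, reading 20 N. It stayed shut after I lifted away, and still did in the last pictures.
- **Scraper:** It stands upright on its black mat, within a few millimetres of where it started.
- **Cups:** I found only three, and looked no further for a fourth. One was knocked about 3 cm mid-run, so I measured it again before picking it up. All three stand mouth up on the tray, with gaps of roughly 40 mm or more worked out from where I set them down.
- **Other things:** They look unmoved, and the arm was clear and open at the end.

The scene and wrist cameras disagreed by 3 to 5 mm. I relied on the wrist camera for grasps. In the final scene picture the arm partly hid two of the cups, but the side camera showed all three clearly.

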